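# Put a tester pot away in the chest with the locking lid stay

### The job

Put the tester pot that stands alone to the right of the grey pot chest away in that chest: raise the lid by its handle until the folding stay snaps over and locks, so that the lid stands open by itself, then set the pot upright in the empty well between the other two. After that break the stay by pressing its elbow in at the black knob, take the lid by its handle again and lower it until it is fully shut. Do not let the lid drop, do not pull or push so hard that the stay's clamped bracket slips, and leave everything else where it is.

Things in the scene. Friction and masses are not known exactly. Their poses are not given: they have to be found in the camera images.
- chest: Pot chest: grey laminate box with aluminium edges, fixed. Origin: centre of its underside; x to its back, y to its left, z up. Outside 210 (x) by 324 (y) mm, walls 12, rim 96 above the worktop, 112 with the lid. The folding stay sits inside the left wall (+y). On the floor a plywood insert has three round pot wells in a row along y, 85 apart, at x = -30; the middle one is empty.
- lid (a joint): Lid, flat panel hinged along the chest's back rim; rad, 0 shut, grows as it rises. The stay comes taut somewhere from 1.28 to 1.50, depending on where its bracket is clamped, and locks about 0.02 lower. Some 6 N at the handle raise it. The hinge is stiff: with the stay broken the lid still stands by itself above 1.15; let go below 1.1 it may drop.
- rear_hinge (a point): Middle of the lid's hinge axis, on the chest's back rim: 105 mm behind the chest's origin and 96 mm up. The axis runs along the chest's y.
- lid_handle (a point): Middle of the lid's handle: round steel bar 10 mm thick, 100 long, parallel to the hinge axis and 248 mm from it. It stands off the lid's front edge with 33 mm clear between bar and lid: in front of the chest when shut (104 mm above the worktop), above the lid's edge when open. The bar can turn between gripping fingers.
- elbow (a joint): Elbow of the folding stay, rad: 0 (give or take 0.2) folded (lid shut), 2.86 straight (taut, lid at its highest), 3.16 locked over centre against its stop, bulging to the front. A spring pushes it over once the stay is taut and the pull on the lid eases. To break it, press the elbow back through straight, down and towards the hinge; below about 2.3 it stays broken, nearer to straight it springs back.
- knob (a point): Release knob at the elbow: black round pin 12 mm thick, 26 long, pointing from the stay into the chest (its -y); this point is mid-length. The steel strip begins 14 mm to its +y side. Locked, it stands some 45 mm above the rim. About 10 N and 35 to 40 mm of travel, down and to the chest's back (about 55 degrees below level), break the stay; the lid comes down some 0.1 to 0.15 rad with it.
- bracket (a point): The stay's lower pivot: steel bracket clamped by friction in a slotted rail on the left wall, 10 mm below the rim. It may be set anywhere along 24 mm of the slot, and slips if the stay is pulled or pushed too hard (about 12 N of pull at the handle once the stay is taut).
- tester_pot_1: Tester pot to be put away: round red pot with screw lid, alone on the worktop right of the chest, 49 mm across at its lid, 46 at its body, 60 high, about 90 g. Origin: centre of its underside; z up.
- free_well (a point): Centre of the floor of the empty middle well, 10 mm above the worktop: a round hole 52 mm wide and 16 deep, 27.5 mm to the right of the chest's middle. A pot that stands in it ends 70 mm above the worktop.
- tester_pot_2: Pot of the same size standing in the right-hand well, 85 mm from the empty one. Leave it.
- tester_pot_3: Pot of the same size standing in the left-hand well, 85 mm from the empty one. Leave it.
- tin_small_1: Bystander: green paint tin, 68 mm across, 62 high, on the worktop. Origin: centre of its underside. Leave it.
- tape_roll_2: Bystander: blue masking-tape roll lying flat, 90 mm across, 19 high. Origin: centre of its underside. Leave it.
- stir_stick: Bystander: beech paint stirrer, 198 mm long, 9 thick, lying flat. Origin: centre of its underside. Leave it.
- marker_pen: Bystander: red and black marker, 136 mm long, 12 thick, lying flat. Origin: centre of its underside. Leave it.
- brush_30: Bystander: flat paint brush with wooden handle, 216 mm long, 17 thick, lying flat. Origin: centre of its underside. Leave it.
- note_block: Bystander: block of yellow sticky notes, 50x52x18 mm. Origin: centre of its underside. Leave it.
Mind the look-alikes: they are no part of the job. Leave any orange look-alike of the tester_pot_1 alone.

How it is judged:
By the outcome, as a careful person would: the job done as asked, in the order asked, and still so for the second after the job is handed in, with the robot touching nothing.
It also fails if it takes over 72 s, if anything falls off the work surface, if the arm or the gripper's body presses on something with over 40 N, if the wrist force passes 120 N, or if a joint passes its speed limit or range.

### The arm

A 7-joint arm with a two-finger parallel gripper is mounted at the origin on a cart in front of the work surface, level with it; the furniture and walls round the work are solid. World frame = base frame: x ahead of the robot, y to its left, z up, the work surface at z = 0. Lengths are in m, angles in rad, forces in N, time in s.
With the tool pointing down it reaches from about 0.4 to 0.875 m from the base axis. Payload 6.5 kg.
Tool frame: the origin (TCP) lies midway between the tips of the shut fingers; the grasp point (between the pads) lies 19 mm behind it; x points along the fingers, z is the direction in which the jaws open and shut, and the axes are right-handed (so a half turn about x gives the same grasp; the last joint's range is limited). The gripper opens to 88 mm and grips with 3 to 60 N. Pads are 18 mm wide; open, the fingers measure 123 mm over their backs; the gripper's body (75 mm by 187 mm) begins 45 mm behind the grasp point.
Start: joints at [-1.222, 0.536, -0.004, 1.538, 0.003, 1.067, -0.071], TCP at [0.262, 0.595, 0.205] pointing down, gripper open.
Joint ranges: [-2.7, 2.7], [-0.37, 2.16], [-1.27, 1.26], [0.24, 2.4], [-1.31, 4.45], [0.19, 1.91], [-2.76, 2.76]. Speed limits (rad/s): [2.39, 2.39, 3.14, 3.14, 3.14, 3.14, 3.14].

### API

Orientations are given as a unit quaternion [w, x, y, z].
In Python, from workcell import get_state, get_image, camera_info, hand_in gives the robot as it stands.
- The arm moves only by the tool play_rows, never from a script. Its argument "increments" is text: rows parted by semicolons, each of 7 numbers parted by spaces: the turn, a rotation vector about the tool's x, y, z in rad, then the shift along the tool's x, y, z in cm, then the opening, from -1 (shut) to 1 (fully open). A call has 1 to 8 rows; each row is the pose to reach, as a shift and turn from the pose commanded when the call began, along the tool's axes at that moment; what a row does not reach only later rows make up. A row lasts 1/8 s, in which the tool goes at most 62.5 mm and 10.7 degrees, less where a joint would pass 70% of its speed; a pose out of reach is approached as far as the arm can. A call with a gripper value outside its range is refused whole. The fingers move at their own pace and stop on an object; the grip force is fixed at half the most. Time passes only in rows, so rows that repeat a pose let the fingers close. It gives the time, the measured TCP pose, the force and the opening at its end, in the units of the state.
- get_state(): the state, without advancing time (a new reading comes with each control period).
- get_image(name): name is "side" or "top"; returns the picture (480x640x3 uint8, blue, green, red); there is no depth.
- camera_info(name): a dict with "fx", "fy", "cx", "cy" (pixels), "eye" and "orientation" of the camera in the world. Camera axes: x right, y down, z forward; pixel columns grow to the right and rows downward; lengths in m; the calibration is good to about 2 mm. A picture is of the moment at which its call begins. camera_info takes no time and is no camera call.
- hand_in(): hands the job in, once; it reports no verdict.
The state is a dict: "clock": time; "joint_positions": joint angles; "dq": joint speeds; "joint_efforts": joint torques, N m; "eef_pos": TCP position; "tcp_rot": TCP orientation; "ft_force": force on the tool from outside, world axes, zero at the start; "moment": the same for the moment, N m; "grip_width": opening from 0.0 (shut) to 1.0 (fully open).
Only numpy, scipy, OpenCV 4.12 (cv2) and the standard library are available. Lean on these libraries where they do the work, as an engineer would, in place of code of your own. Each camera call takes 0.05 s, during which the arm holds its last target.

## Working session

There is one attempt and no reset: what is moved stays moved. The work goes in short steps, Python scripts to look and compute and a tool call to move; the robot and the scene stay as the last step left them, time stands still between calls to the robot, and variables do not carry over. Pictures are saved under pics/ and viewed, and the job is handed in when it is done.

Besides the shell and the picture viewer there is one more tool, called after "Call:" as a command line: name --argument value ..., lists and objects as JSON in quotes. play_rows: Moves the arm, as the interface text tells. Its arguments: {"type":"object","properties":{"increments":{"type":"string"}},"required":["increments"]}

```bash
mkdir -p pics
python3 - <<'E'
from workcell import *
import cv2
for n in("side","top"):
    cv2.imwrite(f"pics/{n}0.png",get_image(n)); print(n,camera_info(n))
print(get_state())
E
```

```text
side {'fx': 499.09999020991296, 'fy': 499.09999020991296, 'cx': 319.12736469736205, 'cy': 243.70984152211253, 'eye': array([ 0.08489478, -1.06435429,  0.96552469]), 'orientation': array([-0.43467263,  0.87772567, -0.17942755,  0.0919952 ])}
top {'fx': 437.68485855738663, 'fy': 437.68485855738663, 'cx': 318.35607355922207, 'cy': 233.41806289819834, 'eye': array([ 0.41026671, -0.04240613,  1.30514855]), 'orientation': array([ 0.04112156, -0.70221219,  0.7093623 , -0.0448575 ])}
{'clock': 0.1, 'joint_positions': array([-1.22218064,  0.53707971, -0.00445711,  1.5387505 ,  0.00257908,
        1.06732405, -0.07119055]), 'dq': array([-0.0010048 , -0.00348095,  0.00074195, -0.00015072, -0.00053627,
       -0.00326727, -0.00235934]), 'joint_efforts': array([ 2.12208703e-03, -5.72083426e+01,  9.93478931e-01, -2.52228963e+01,
       -5.62039751e-02,  1.34901903e-02,  3.23112238e-05]), 'eef_pos': array([0.26171818, 0.59431949, 0.20374278]), 'tcp_rot': array([ 0.5917859 , -0.38667361,  0.59267216,  0.38602162]), 'ft_force': array([-0.25846884,  0.90820353,  0.66062959]), 'moment': array([0.01176931, 0.08631257, 0.03980299]), 'grip_width': 0.9996206177866404}
```

View pics/side0.png

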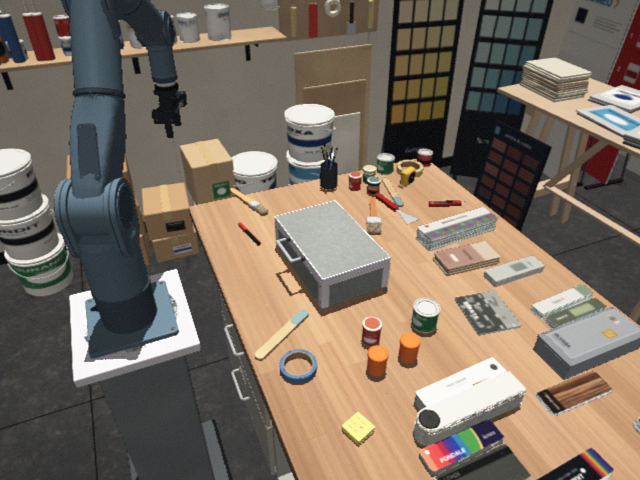

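View pics/top0.png

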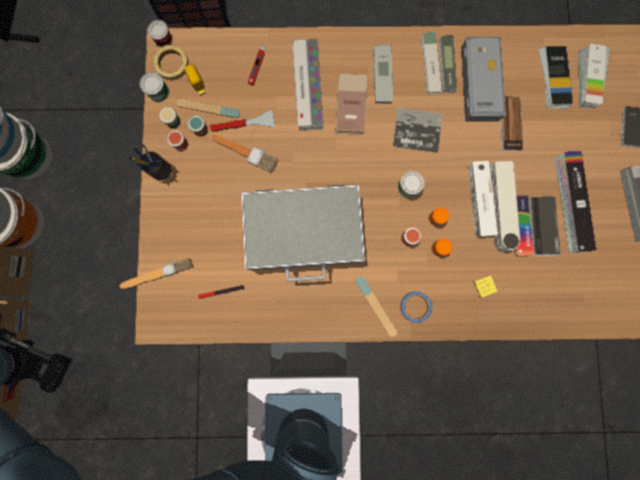

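The side view shows the chest at about (330,250), the red pot at (371,332) and two orange look-alikes at (377,360) and (409,348). In the top view the lid corners are near (243,194), (361,186), (366,262) and (246,270), the handle is at (307,275) and the red pot at (412,236).

```bash
cat > h.py <<'E'
import numpy as np, cv2
from scipy.spatial.transform import Rotation as R
from workcell import *
def Rq(q): return R.from_quat([q[1],q[2],q[3],q[0]])
def ray(n,u,v):
    c=camera_info(n); d=np.array([(u-c['cx'])/c['fx'],(v-c['cy'])/c['fy'],1.]); return c['eye'],Rq(c['orientation']).apply(d)
def onz(n,u,v,z):
    e,d=ray(n,u,v); return e+d*(z-e[2])/d[2]
def proj(n,p):
    c=camera_info(n); q=Rq(c['orientation']).inv().apply(np.asarray(p)-c['eye']); return np.array([c['fx']*q[...,0]/q[...,2]+c['cx'],c['fy']*q[...,1]/q[...,2]+c['cy']]).T
def two(a,b):
    e1,d1=ray("top",*a); e2,d2=ray("side",*b)
    s=np.linalg.lstsq(np.c_[d1,-d2],e2-e1,rcond=None)[0]
    p,q=e1+s[0]*d1,e2+s[1]*d2
    return (p+q)/2,np.linalg.norm(p-q)
E
python3 - <<'E'
from h import *
t=cv2.imread("pics/top0.png"); s=cv2.imread("pics/side0.png")
c=t[170:300,225:385]; cv2.imwrite("pics/c1.png",cv2.resize(c,None,fx=5,fy=4.6,interpolation=cv2.INTER_CUBIC)[:600])
c=s[195:310,265:400]; cv2.imwrite("pics/c2.png",cv2.resize(c,None,fx=5,fy=5,interpolation=cv2.INTER_CUBIC))
for n,im in(("top",t),("side",s)):
    h=cv2.cvtColor(im,cv2.COLOR_BGR2HSV)
    m=(((h[...,0]<5)|(h[...,0]>172))&(h[...,1]>140)&(h[...,2]>80)).astype(np.uint8)
    k,l,st,ce=cv2.connectedComponentsWithStats(m)
    for i in range(1,k):
        if st[i,4]>25: print(n,st[i],ce[i],onz(n,*ce[i],0.06 if n=="top" else .03))
E
```

```text
top [249  50  15  34  97] [256.67010309  66.53608247] [1.0693547  0.13025599 0.06      ]
top [210 120  36  11 189] [227.8042328  124.96825397] [0.88769821 0.21420893 0.06      ]
top [566 160  16   3  39] [573.69230769 160.97435897] [ 0.76919018 -0.80102103  0.06      ]
top [517 238  16  13 130] [525.05384615 244.74615385] [ 0.52397642 -0.6412808   0.06      ]
top [198 292  18   6  50] [206.48 294.56] [0.39221535 0.26688932 0.06      ]
side [309   4   9  33 262] [312.52290076  20.33969466] [1.62721886 2.63603417 0.03      ]
side [ 23  16  30  44 695] [37.85899281 37.64604317] [-0.26045085  2.8930972   0.03      ]
side [ 55  19  14  17 161] [62.44720497 27.05590062] [-0.10393919  3.12470249  0.03      ]
side [419 155  12   6  41] [424.3902439  157.90243902] [1.18956623 0.42277816 0.03      ]
side [350 179  11  12  81] [355.17283951 184.7654321 ] [0.83872891 0.3411477  0.03      ]
side [376 193  22  17 113] [386.72566372 201.05309735] [0.89062667 0.19870088 0.03      ]
side [429 201  32   6 116] [444.37931034 203.87931034] [1.06630474 0.10518323 0.03      ]
side [239 223   8   8  30] [242.2 226.4] [0.38253265 0.24610047 0.03      ]
side [363 330  17  16 100] [371.62 337.42] [ 0.54389378 -0.34011202  0.03      ]
side [425 442  29  27 348] [438.43390805 454.21551724] [ 0.52094769 -0.6657154   0.03      ]
side [580 453  25  24 108] [591.78703704 464.76851852] [ 0.78574942 -0.80249795  0.03      ]
```

View pics/c1.png

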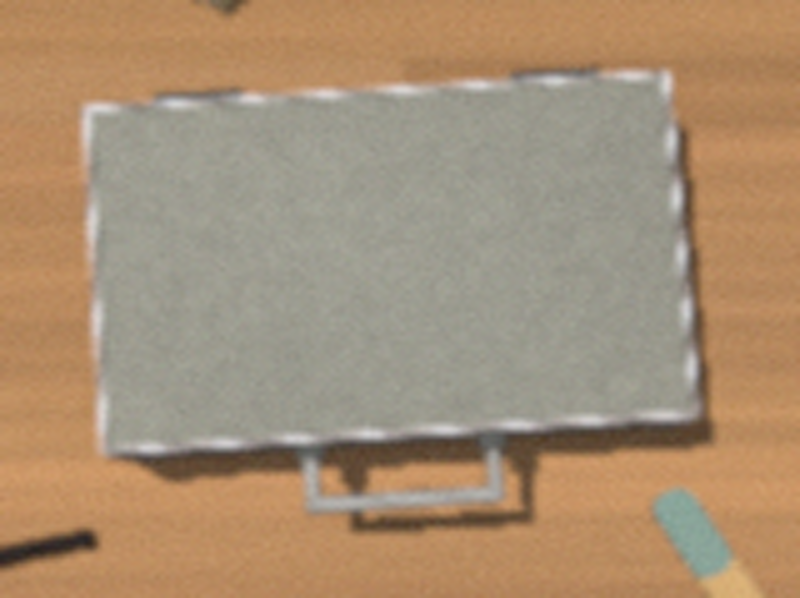

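View pics/c2.png

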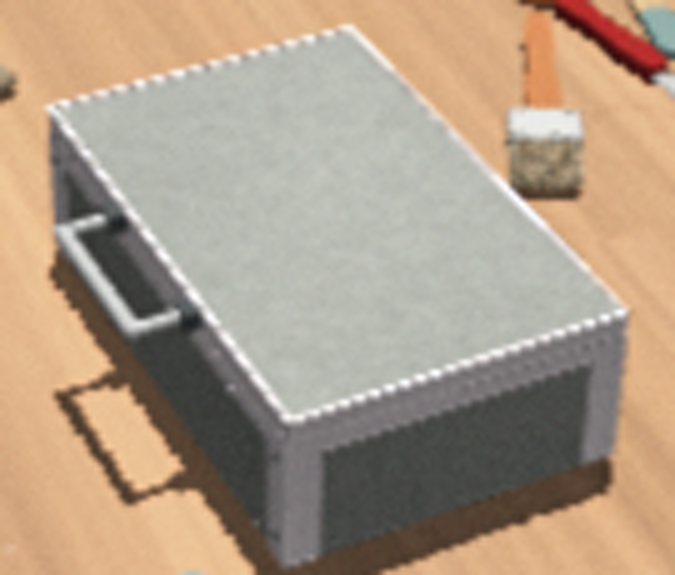

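Run:
```python
from h import *
T=lambda a,b:(225+a/5-.4,170+b/4.6-.4)
S=lambda a,b:(265+a/5-.4,195+b/5-.4)
names=["BL","BR","FR","FL"]
tc=[T(85,105),T(670,73),T(697,415),T(102,452)]
sc=[S(350,27),S(625,313),S(290,420),S(50,107)]
P=[]
for n,a,b in zip(names,tc,sc):
    p=onz("top",*a,.112);q=onz("side",*b,.112);print(n,p,q,two(a,b)); P.append((p+q)/2)
P=np.array(P); print("size",np.linalg.norm(np.roll(P,-1,0)-P,axis=1))
C=P.mean(0); yx=(P[0]-P[1]+P[3]-P[2])/2; yaw=np.arctan2(-yx[0],yx[1]);xx=(P[0]-P[3]+P[1]-P[2])/2
print("C",C,"yaw",yaw,np.arctan2(xx[1],xx[0]))
# handle ends
for a,b in((T(312,505),S(65,230)),(T(498,493),S(135,328))):
    print("h",onz("top",*a,.109),onz("side",*b,.109),two(a,b))
# pot
t=cv2.imread("pics/top0.png")
c=t[205:275,385:465]; cv2.imwrite("pics/c3.png",cv2.resize(c,None,fx=8,fy=8,interpolation=cv2.INTER_CUBIC))
s=cv2.imread("pics/side0.png")[310:385,350:430]; cv2.imwrite("pics/c4.png",cv2.resize(s,None,fx=7,fy=7,interpolation=cv2.INTER_CUBIC))
```

```text
BL [0.67285118 0.16238084 0.112     ] [0.6693267  0.15801532 0.112     ] (array([0.67282968, 0.16331183, 0.10821869]), np.float64(0.0017779116881426293))
BR [ 0.68953856 -0.16295625  0.112     ] [ 0.68603176 -0.16547636  0.112     ] (array([ 0.68909864, -0.16279056,  0.10933823]), np.float64(0.0022255909068093975))
FR [ 0.48235755 -0.17322243  0.112     ] [ 0.48200025 -0.17531895  0.112     ] (array([ 0.48263081, -0.1734731 ,  0.11026787]), np.float64(0.0003568682541274712))
FL [0.46377447 0.15087887 0.112     ] [0.46274002 0.14601198 0.112     ] (array([0.46417327, 0.1514142 , 0.10824342]), np.float64(0.0004833686192864962))
size [0.32484374 0.20585195 0.32327035 0.20816373]
C [ 0.57607756 -0.00746087  0.112     ] yaw 0.05498422661827769 0.052696797344393434
h [0.43149682 0.03701469 0.109     ] [0.4306795  0.02841219 0.109     ] (array([0.43248963, 0.03717669, 0.10235212]), np.float64(0.0018367099309787257))
h [ 0.43751068 -0.0641623   0.109     ] [ 0.43607884 -0.07010354  0.109     ] (array([ 0.43785708, -0.06432878,  0.10408474]), np.float64(0.0004934167373954919))
```

View pics/c3.png

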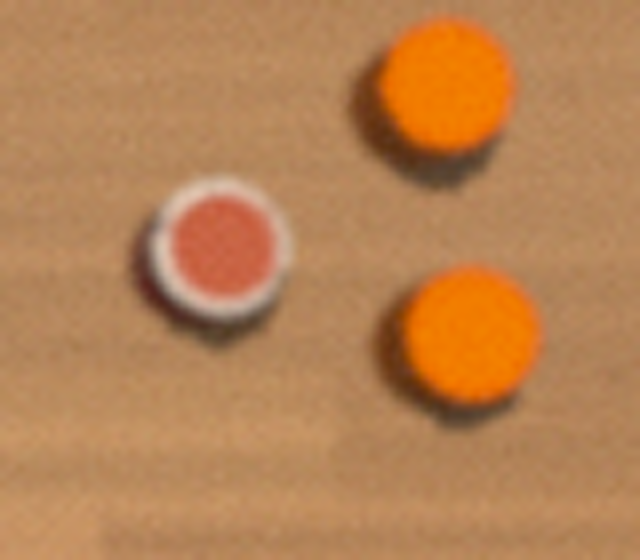

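View pics/c4.png

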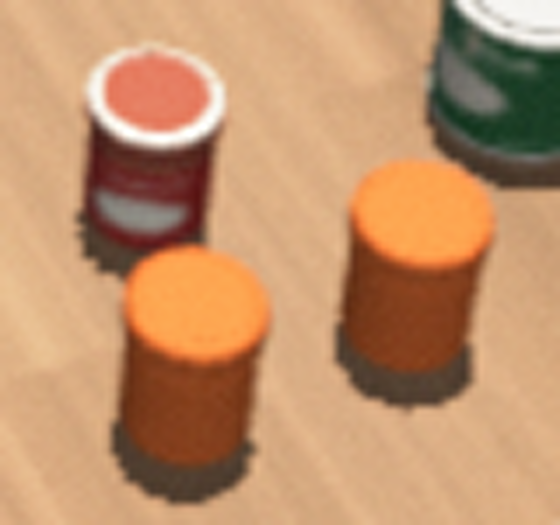

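```bash
cat >> h.py <<'E'
PSI=0.0535; C=np.array([.577,-.006,0]); ex=np.array([np.cos(PSI),np.sin(PSI),0]); ey=np.array([-np.sin(PSI),np.cos(PSI),0])
def ch(x,y,z): return C+ex*x+ey*y+np.array([0,0,z])
def inch(p): p=np.asarray(p)-C; return np.array([p@ex,p@ey,p[2]])
def ori(xdir,zdir):
    x=np.array(xdir,float);x/=np.linalg.norm(x);z=np.array(zdir,float);z-=x*(x@z);z/=np.linalg.norm(z)
    return R.from_matrix(np.c_[x,np.cross(z,x),z])
def rel(p,Rt,st=None,tip=0.019):
    """p = wanted grasp point (tip=.019) or TCP (tip=0); prints turn, shift cm"""
    st=st or get_state(); R0=Rq(st['tcp_rot'])
    tcp=np.asarray(p)+Rt.as_matrix()[:,0]*tip
    return np.r_[(R0.inv()*Rt).as_rotvec(), R0.inv().apply(tcp-st['eef_pos'])*100].round(3)
def show(tag):
    for n in("side","top"): cv2.imwrite(f"pics/{n}{tag}.png",get_image(n))
def handle(th): # lid angle -> bar centre
    a=th+np.arctan2(8,248); r=.2481
    return ch(.105-r*np.cos(a),0,.096+r*np.sin(a))
E
python3 - <<'E'
from h import *
st=get_state();print(Rq(st['tcp_rot']).as_matrix().round(3))
print(two((412.1,235.6),(371.7,323.4)),onz("top",412.1,235.6,.06), inch(onz("top",412.1,235.6,.06)))
h=handle(0);print("handle",h)
for s in(1,-1):
    print(s,rel(h+[0,0,.08],ori([0,0,-1],s*ex)))
E
```

```text
[[-0.001 -0.915  0.403]
 [-0.001  0.403  0.915]
 [-1.    -0.    -0.002]]
(array([ 0.55364333, -0.31927049,  0.0558363 ]), np.float64(0.0007810286814030353)) [ 0.55353087 -0.31850079  0.06      ] [-0.04014637 -0.31079867  0.06      ]
handle [ 0.43423354 -0.0136453   0.10399907]
1 [ 1.1030e+00 -1.0000e-03  1.0000e-03  3.9540e+00 -4.0286e+01 -4.8685e+01]
-1 [-2.0390e+00 -1.0000e-03 -2.0000e-03  3.9540e+00 -4.0286e+01 -4.8685e+01]
```

Call:
play_rows --increments "0.2 0 0 0 -5 -6 -0.4; 0.4 0 0 0 -10 -12 -0.4; 0.55 0 0 0 -14 -17 -0.4; 0.7 0 0 0 -18 -22 -0.4; 0.85 0 0 0 -22 -27 -0.4; 1 0 0 1 -26 -32 -0.4; 1.1 0 0 2 -31 -37.5 -0.4; 1.1 0 0 3 -35 -43 -0.4"

```text
clock: 1.1
eef_pos: [0.3955, 0.1126, 0.1821]
tcp_rot: [0.707, -0.019, 0.707, 0.02]
ft_force: [1.2, 0.4, 0.2]
grip_width: 0.301
```

Run:
```python
from h import *
show(1); st=get_state(); print(st['clock'],st['eef_pos'],st['joint_positions'].round(2),st['grip_width'],st['ft_force'])
h=handle(0)
for dz in(.06,0): print(rel(h+[0,0,dz],ori([0,0,-1],ex),st))
```

```text
1.2 [0.39521132 0.10813533 0.18154306] [-0.76  0.16  0.42  2.18 -0.09  0.82 -0.24] 0.29941848964999485 [-0.77423821  0.2367306   0.81304551]
[-7.0000e-03 -1.0000e-03  2.0000e-03  3.6770e+00 -1.2338e+01  3.3380e+00]
[-7.0000e-03 -1.0000e-03  2.0000e-03  9.6770e+00 -1.2325e+01  3.3450e+00]
```

Call:
play_rows --increments "0 0 0 1 -5 1.5 -0.4; 0 0 0 2 -10 3 -0.4; 0 0 0 3 -12.3 3.3 -0.4; 0 0 0 3.6 -12.3 3.3 -0.4; 0 0 0 3.6 -12.3 3.3 -0.4"

```text
clock: 1.82
eef_pos: [0.4344, -0.0053, 0.1457]
tcp_rot: [0.706, -0.02, 0.707, 0.02]
ft_force: [0.0, 1.3, -0.2]
grip_width: 0.298
```

Run:
```python
from h import *
show(2); st=get_state(); print(st['clock'],st['eef_pos'],st['joint_positions'].round(2),st['grip_width'],st['ft_force'])
h=handle(0)
for dz in(.06,0): print(rel(h+[0,0,dz],ori([0,0,-1],ex),st))
t=cv2.imread("pics/top2.png")[200:330,225:385]; s=cv2.imread("pics/side2.png")[150:310,230:390]
cv2.imwrite("pics/c5.png",np.hstack([cv2.resize(t,(400,400)),cv2.resize(s,(400,400))]))
```

```text
1.925 [ 0.43485728 -0.00508028  0.14629408] [-0.51  0.28  0.48  2.16 -0.19  0.75  0.16] 0.3015620996676386 [-0.11642621  0.48483096 -0.07330626]
[ 0.005 -0.    -0.001  0.129 -0.851 -0.112]
[ 5.000e-03 -0.000e+00 -1.000e-03  6.129e+00 -8.550e-01 -1.120e-01]
```

View pics/c5.png

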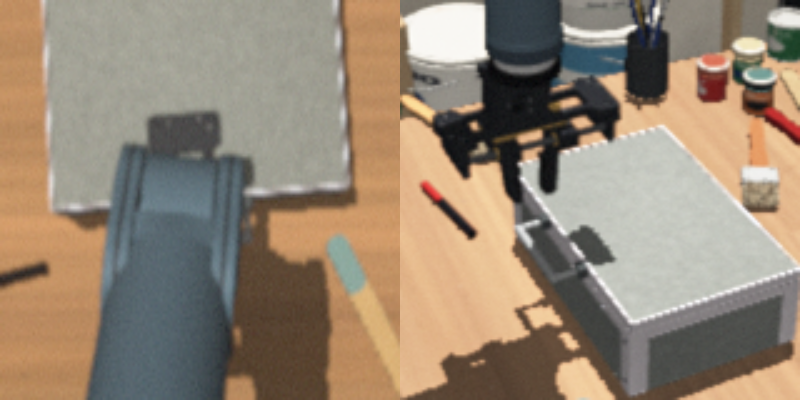

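Call:
play_rows --increments "0 0 0 1.5 -0.8 -0.1 -0.4; 0 0 0 3 -0.8 -0.1 -0.4; 0 0 0 4.5 -0.8 -0.1 -0.4; 0 0 0 6 -0.8 -0.1 -0.4; 0 0 0 6 -0.8 -0.1 -0.4; 0 0 0 6 -0.8 -0.1 -0.4"

```text
clock: 2.68
eef_pos: [0.4346, -0.0147, 0.0863]
tcp_rot: [0.707, -0.02, 0.707, 0.02]
ft_force: [0.5, 0.2, 0.3]
grip_width: 0.305
```

Run:
```python
from h import *
show(3); st=get_state(); print(st['clock'],st['eef_pos'],st['joint_positions'].round(2),st['grip_width'],st['ft_force'])
print(rel(handle(0),ori([0,0,-1],ex),st))
t=cv2.imread("pics/top3.png")[200:330,225:385]; s=cv2.imread("pics/side3.png")[200:300,260:360]
cv2.imwrite("pics/c6.png",cv2.resize(s,(600,600),interpolation=cv2.INTER_CUBIC))
```

```text
2.775 [ 0.43482874 -0.01461575  0.08656866] [-0.43  0.4   0.43  2.2  -0.29  0.6   0.27] 0.30246927110366295 [ 0.11835308  0.22832512 -0.34752398]
[ 0.002  0.001 -0.     0.157  0.1   -0.054]
```

View pics/c6.png

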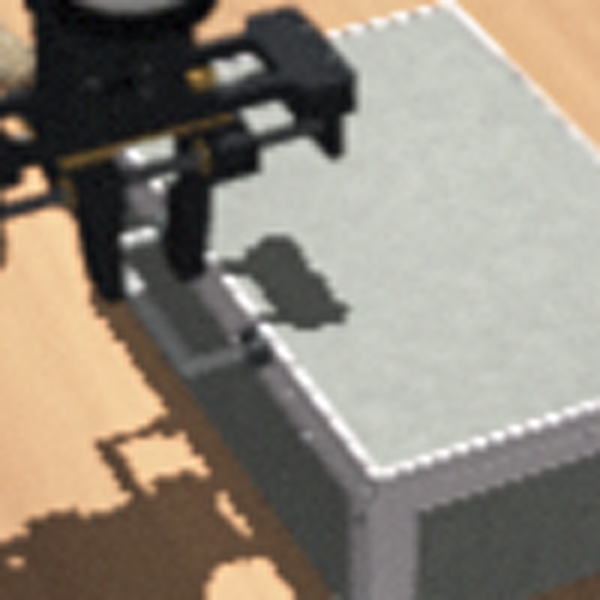

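The bar lies between the two fingers, so I can close on it.

Call:
play_rows --increments "0 0 0 0.15 0.1 0 -1; 0 0 0 0.15 0.1 0 -1; 0 0 0 0.15 0.1 0 -1; 0 0 0 0.15 0.1 0 -1"

```text
clock: 3.28
eef_pos: [0.4344, -0.0136, 0.0847]
tcp_rot: [0.707, -0.02, 0.707, 0.02]
ft_force: [0.5, -0.1, -0.3]
grip_width: 0.005
```

Run:
```python
from h import *
st=get_state(); print(st['clock'],st['eef_pos'],st['grip_width'],st['ft_force'])
R0=ori([0,0,-1],ex)
g=st['eef_pos']-R0.as_matrix()[:,0]*.019
print(inch(g))
h0=handle(0)
for th in np.arange(0.1,1.5,.1): 
    d=handle(th)-h0; print(round(th,2),(R0.inv().apply(d)*100).round(2))
```

```text
3.275 [ 0.43438327 -0.01360209  0.0847285 ] 0.004575205192941349 [ 0.46604586 -0.14924229 -0.26162548]
[-1.42819191e-01  3.51390024e-05  1.03728500e-01]
0.1 [-2.47  0.    0.2 ]
0.2 [-4.91 -0.    0.65]
0.3 [-7.29  0.    1.34]
0.4 [-9.59 -0.    2.27]
0.5 [-11.79  -0.     3.42]
0.6 [-13.86  -0.     4.78]
0.7 [-15.79   0.     6.35]
0.8 [-17.55  -0.     8.09]
0.9 [-19.12   0.    10.01]
1.0 [-20.5   -0.    12.07]
1.1 [-21.66   0.    14.26]
1.2 [-22.6    0.    16.56]
1.3 [-23.31  -0.    18.93]
1.4 [-23.77   0.    21.37]
```

Run:
```python
from h import *
show(4); s=cv2.imread("pics/side4.png")[200:300,260:360];t=cv2.imread("pics/top4.png")[230:310,260:360]
cv2.imwrite("pics/c7.png",np.hstack([cv2.resize(s,(400,400),interpolation=cv2.INTER_CUBIC),cv2.resize(t,(400,400),interpolation=cv2.INTER_CUBIC)]))
print(proj("side",[get_state()['eef_pos'],handle(0),handle(0)+ey*.05,handle(0)-ey*.05]))
```

```text
[[284.18818622 255.39642168]
 [283.89130655 250.02923565]
 [277.05243343 240.40546138]
 [291.08723668 260.15546638]]
```

View pics/c7.png

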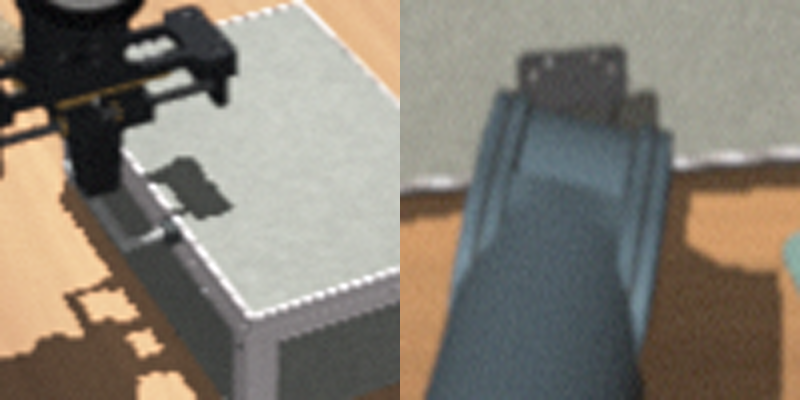

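Run:
```python
from h import *
print(proj("side",[[.43486,-.00508,.1463],[.43486,-.00508,.1653],[.4346,-.0147,.0866]]))
def g(f):
    s=cv2.imread(f)[225:275,260:310].astype(float)
    return cv2.resize(np.clip((s/255)**.5*255,0,255).astype(np.uint8),(400,400),interpolation=cv2.INTER_CUBIC)
cv2.imwrite("pics/c8.png",np.hstack([g("pics/side3.png"),g("pics/side4.png")]))
cv2.imwrite("pics/c9.png",cv2.resize(cv2.imread("pics/side2.png")[180:260,250:330],(640,640),interpolation=cv2.INTER_CUBIC)[:600])
```

```text
[[282.47153497 236.15918378]
 [282.20174975 230.58034139]
 [284.37106632 255.06822774]]
```

View pics/c8.png

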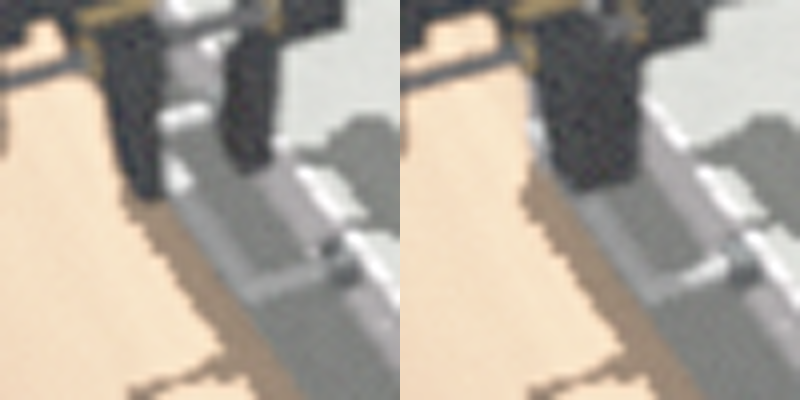

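View pics/c9.png

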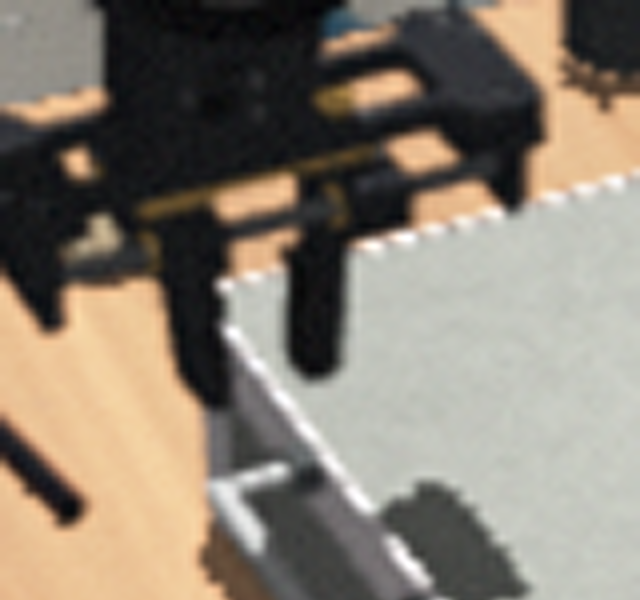

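The fingers shut fully (0.005), so the bar was missed. In both pictures the tips appear about 7 px (20–25 mm) higher than the reported TCP projects to: tip at (284,249), projected at (284,255). I'll open again, go lower and close.

Call:
play_rows --increments "0 0 0 -1 0 0 -0.4; 0 0 0 -1 0 0 -0.4; 0 0 0 -1 0 0 -0.4; 0 0 0 0 0 0 -0.4; 0 0 0 1 0 0 -0.4; 0 0 0 1.8 0 0 -0.4; 0 0 0 1.8 0 0 -0.4"

```text
clock: 4.25
eef_pos: [0.4336, -0.0138, 0.0658]
tcp_rot: [0.706, -0.02, 0.707, 0.02]
ft_force: [0.6, 0.1, 0.2]
grip_width: 0.297
```

Call:
play_rows --increments "0 0 0 0 0 0 -1; 0 0 0 0 0 0 -1; 0 0 0 0 0 0 -1; 0 0 0 0 0 0 -1"

```text
clock: 4.75
eef_pos: [0.4343, -0.0136, 0.0669]
tcp_rot: [0.707, -0.02, 0.707, 0.02]
ft_force: [-1.6, -0.2, 3.4]
grip_width: 0.103
```

Run:
```python
from h import *
show(5); st=get_state(); print(st['clock'],st['eef_pos'],st['grip_width'],st['ft_force'])
s=cv2.imread("pics/side5.png")[200:300,250:350]
cv2.imwrite("pics/c10.png",cv2.resize(s,(500,500),interpolation=cv2.INTER_CUBIC))
```

```text
4.85 [ 0.43430247 -0.01362193  0.06684089] 0.09784452660188396 [-2.9029549   0.36442166  3.49438596]
```

View pics/c10.png

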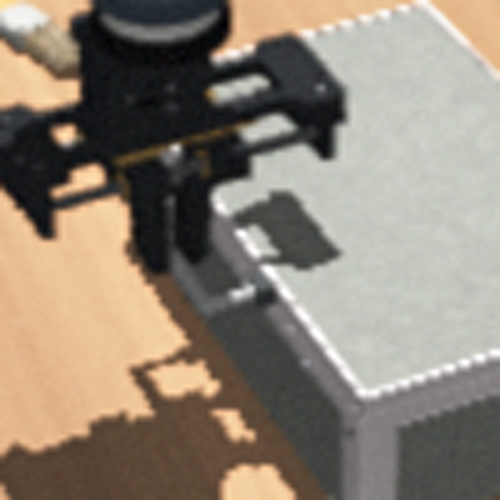

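The grip width is 0.10 (about 9 mm), so the bar is held. Next I raise the lid along its arc.

Call:
play_rows --increments "0 0 0 -0.6 0 0 -1; 0 0 0 -1.2 0 0.1 -1; 0 0 0 -2.5 0 0.2 -1; 0 0 0 -3.7 0 0.4 -1; 0 0 0 -4.9 0 0.65 -1; 0 0 0 -4.9 0 0.65 -1"

```text
clock: 5.6
eef_pos: [0.4407, -0.0133, 0.1165]
tcp_rot: [0.707, -0.02, 0.707, 0.02]
ft_force: [-2.0, -1.9, -1.4]
grip_width: 0.099
```

Run:
```python
from h import *
show(6); st=get_state(); print(st['clock'],st['eef_pos'],st['grip_width'],st['ft_force'],st['joint_positions'].round(2))
s=cv2.imread("pics/side6.png")[180:310,250:410]
cv2.imwrite("pics/c11.png",cv2.resize(s,(640,520),interpolation=cv2.INTER_CUBIC))
```

```text
5.7 [ 0.44051869 -0.01326925  0.1157945 ] 0.10379000770308042 [-1.26760388 -0.6511355  -2.085519  ] [-0.46  0.35  0.46  2.17 -0.25  0.68  0.23]
```

View pics/c11.png

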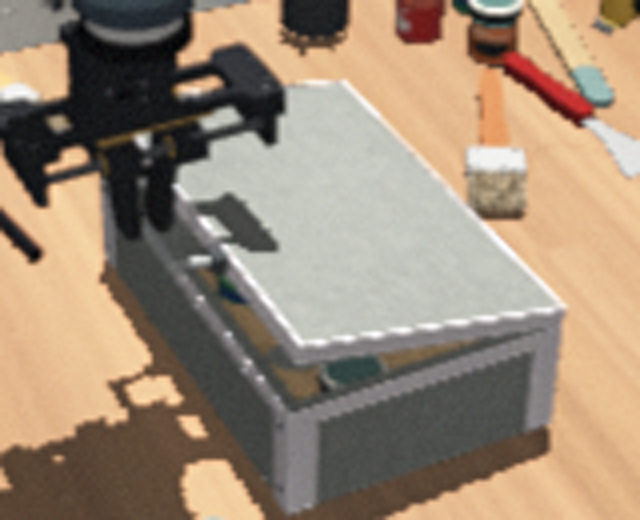

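Call:
play_rows --increments "0 0 0 -2.4 0 0.7 -1; 0 0 0 -4.7 0 1.6 -1; 0 0 0 -6.9 0 2.8 -1; 0 0 0 -8.95 0 4.1 -1; 0 0 0 -10.9 0 5.7 -1; 0 0 0 -12.6 0 7.4 -1; 0 0 0 -14.2 0 9.4 -1; 0 0 0 -15.6 0 11.4 -1"

```text
clock: 6.7
eef_pos: [0.5501, -0.007, 0.2733]
tcp_rot: [0.703, -0.019, 0.711, 0.02]
ft_force: [-19.4, 0.6, 24.3]
grip_width: 0.08
```

Run:
```python
from h import *
show(7); st=get_state(); print(st['clock'],st['eef_pos'],st['grip_width'],st['ft_force'],st['joint_positions'].round(2))
cv2.imwrite("pics/c12.png",cv2.resize(cv2.imread("pics/side7.png")[100:310,230:430],(600,600),interpolation=cv2.INTER_CUBIC))
R0=ori([0,0,-1],ex)
for th in (1.05,1.1,1.15,1.2,1.25,1.3,1.35,1.4): print(th,(R0.inv().apply(handle(th)-handle(1.0))*100).round(2))
```

```text
6.8 [ 0.55403454 -0.0067731   0.27551562] 0.08045836299982945 [-19.49586476   0.82753212  35.06472213] [-0.48  0.33  0.53  1.74 -0.18  1.13  0.16]
1.05 [-0.61 -0.    1.08]
1.1 [-1.16  0.    2.19]
1.15 [-1.66 -0.    3.33]
1.2 [-2.1  -0.    4.48]
1.25 [-2.49  0.    5.66]
1.3 [-2.81  0.    6.86]
1.35 [-3.07  0.    8.07]
1.4 [-3.27  0.    9.3 ]
```

View pics/c12.png

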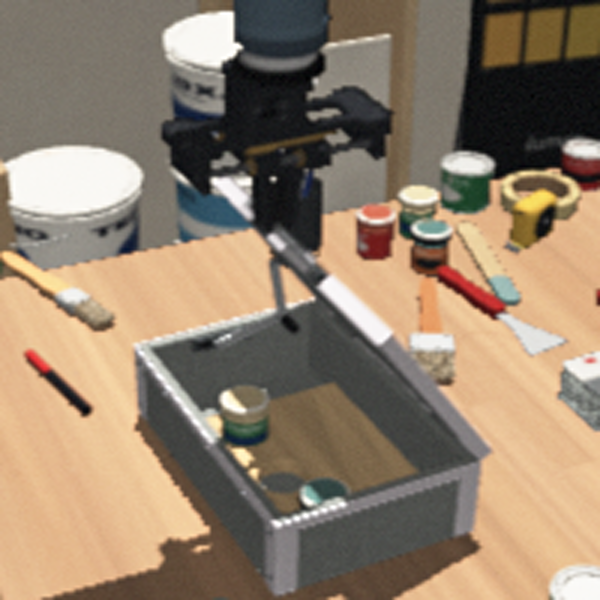

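Run:
```python
from h import *
s=cv2.imread("pics/side7.png")[120:220,280:380].astype(float)
s=np.clip((s/255)**.5*255,0,255).astype(np.uint8)
cv2.imwrite("pics/c13.png",cv2.resize(s,(600,600),interpolation=cv2.INTER_CUBIC))
st=get_state(); print(st['moment'])
tcp=st['eef_pos']
print(proj("side",[tcp,tcp+[0,0,.02],tcp+[0,0,.04]]))
for th in(.95,1.,1.05): print(th,proj("side",[handle(th)+ey*.05,handle(th),handle(th)-ey*.05]))
```

```text
[ 0.16370816  4.52440137 -0.01217619]
[[322.6683706  187.48164703]
 [322.74213393 180.97816427]
 [322.81725579 174.35490408]]
0.95 [[311.35944964 171.26356568]
 [319.54364729 179.61021818]
 [328.18204995 188.42009156]]
1.0 [[314.83575344 168.28193352]
 [323.11554608 176.54981624]
 [331.85494806 185.27664718]]
1.05 [[318.41773005 165.44949569]
 [326.79324515 173.63989967]
 [335.63362551 182.28489471]]
```

View pics/c13.png

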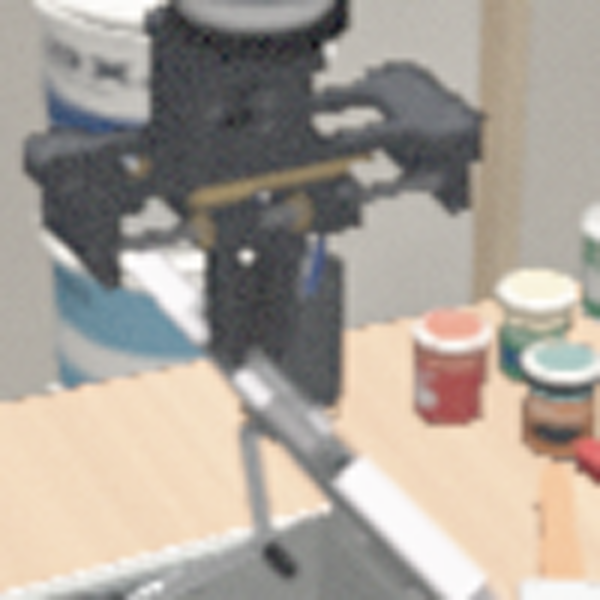

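Run:
```python
from h import *
s=cv2.imread("pics/top7.png")[140:300,220:400].astype(float)
s=np.clip((s/255)**.6*255,0,255).astype(np.uint8)
cv2.imwrite("pics/c14.png",cv2.resize(s,(675,600),interpolation=cv2.INTER_CUBIC))
for th in(1.0,):
  a=th;q=lambda r,y,n=0:ch(.105-r*np.cos(a)-n*np.sin(a),y,.096+r*np.sin(a)-n*np.cos(a)) 
  for y in(.162,-.162): print("edge",proj("side",[q(.21,y,0),q(.21,y,-.016)]),proj("top",[q(.21,y)]))
```

```text
edge [[302.32758005 161.57434185]
 [306.46367783 157.97997309]] [[232.61713858 224.49331947]]
edge [[357.49468742 217.74682658]
 [362.42658759 213.49797622]] [[368.26797343 216.00716549]]
```

View pics/c14.png

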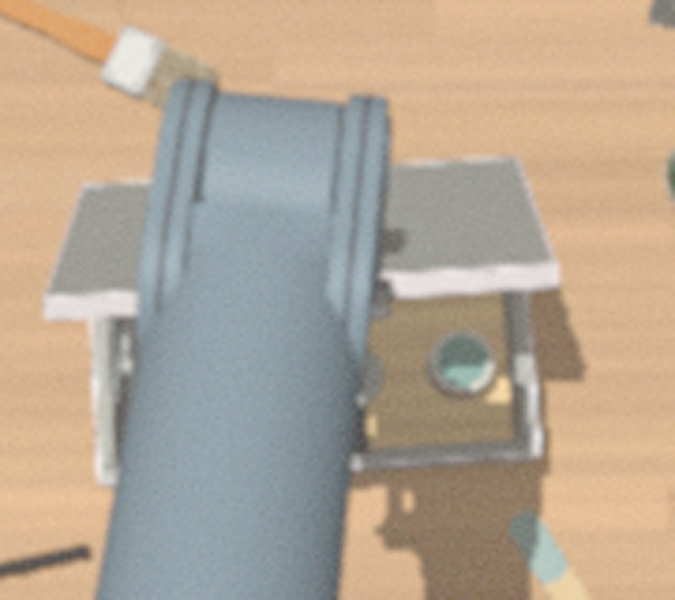

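Call:
play_rows --increments "0 0 0 -0.4 0 1.2 -1; 0 0 0 -0.9 0 2.3 -1; 0 0 0 -1.3 0 3.45 -1; 0 0 0 -1.7 0 4.6 -1; 0 0 0 -1.7 0 4.6 -1"

```text
clock: 7.42
eef_pos: [0.6039, -0.0039, 0.2986]
tcp_rot: [0.71, -0.018, 0.703, 0.021]
ft_force: [-19.1, 2.4, 56.6]
grip_width: 0.076
```

Run:
```python
from h import *
show(8); st=get_state(); print(st['clock'],st['eef_pos'],st['grip_width'],st['ft_force'],st['moment'])
g=st['eef_pos']; print(inch(g))
s=cv2.imread("pics/side8.png")[100:230,280:400].astype(float)
s=np.clip((s/255)**.5*255,0,255).astype(np.uint8)
cv2.imwrite("pics/c15.png",cv2.resize(s,None,fx=4.6,fy=4.6,interpolation=cv2.INTER_CUBIC))
for th in(1.15,1.2,1.25): print(th,proj("side",[handle(th)+ey*.05,handle(th),handle(th)-ey*.05]))
```

```text
7.525 [ 0.60390731 -0.0039482   0.29863732] 0.07217956263880651 [-18.96290586   2.19255314  55.97234822] [ 0.46513874  4.15538912 -0.02035402]
[0.02697853 0.00061001 0.29863732]
1.15 [[325.84855525 160.27050031]
 [334.41418336 168.31117136]
 [343.45462836 176.79755945]]
1.2 [[329.67142777 157.94124529]
 [338.33058731 165.91029398]
 [347.46920403 174.32058846]]
1.25 [[333.54818401 155.79569108]
 [342.29929213 163.69566694]
 [351.53423904 172.03242346]]
```

View pics/c15.png

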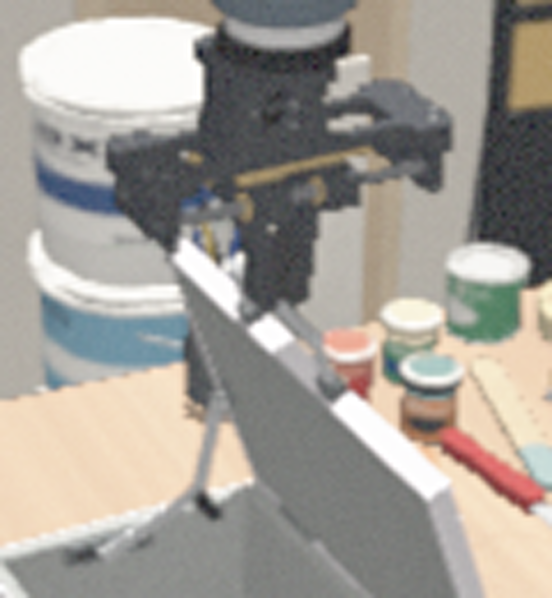

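Call:
play_rows --increments "0 0 0 -0.3 0 0 -1; 0 0 0 -0.6 0 0 -1; 0 0 0 -0.6 0 0 -1"

```text
clock: 7.9
eef_pos: [0.6029, -0.004, 0.2991]
tcp_rot: [0.709, -0.019, 0.704, 0.021]
ft_force: [-7.1, -0.2, 22.1]
grip_width: 0.064
```

Run:
```python
from h import *
show(9); st=get_state(); print(st['clock'],st['eef_pos'],st['grip_width'],st['ft_force'],st['moment'],st['joint_positions'].round(3))
g=st['eef_pos']; print(inch(g))
for th in (1.15,1.2,1.25):
  a=th;q=lambda r,y,n=0:ch(.105-r*np.cos(a)-n*np.sin(a),y,.096+r*np.sin(a)-n*np.cos(a)) 
  print(th,proj("side",[q(.21,.162,0),q(.21,-.162,0)]))
s=cv2.imread("pics/side9.png")[140:190,310:370].astype(float)
s=np.clip((s/255)**.5*255,0,255).astype(np.uint8)
cv2.imwrite("pics/c16.png",cv2.resize(s,None,fx=12,fy=12,interpolation=cv2.INTER_CUBIC))
```

```text
8.0 [ 0.60294053 -0.00401418  0.29913456] 0.06405083066356485 [-6.01298452  0.72144399 22.8021367 ] [0.11856905 1.37903777 0.01713228] [-0.451  0.397  0.525  1.588 -0.211  1.206  0.171]
[0.0260096  0.00059582 0.29913456]
1.15 [[310.83847246 155.04779246]
 [367.56540709 209.96046789]]
1.2 [[313.81511974 153.13407705]
 [371.05357743 207.64372263]]
1.25 [[316.84549124 151.36161077]
 [374.58765503 205.47934376]]
```

View pics/c16.png

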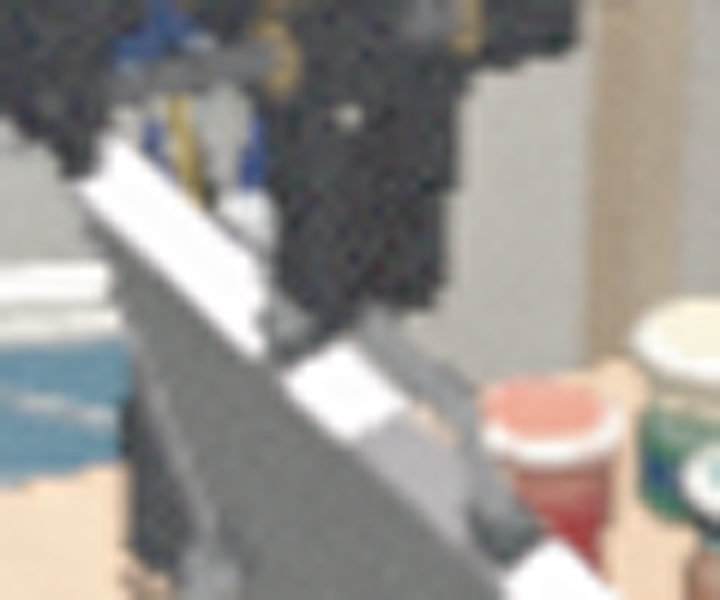

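Call:
play_rows --increments "0 0 0 -0.3 0 0 -0.3; 0 0 0 -0.3 0 0 -0.3; 0 0 0 -0.3 0 0 -0.3"

```text
clock: 8.38
eef_pos: [0.6005, -0.0041, 0.2971]
tcp_rot: [0.707, -0.02, 0.707, 0.02]
ft_force: [-0.1, 2.6, -0.6]
grip_width: 0.348
```

Run:
```python
from h import *
show(10); st=get_state(); print(st['clock'],st['eef_pos'],st['grip_width'],st['ft_force'],inch(st['eef_pos']))
s=cv2.imread("pics/side10.png")[110:200,290:380].astype(float)
s=np.clip((s/255)**.5*255,0,255).astype(np.uint8)
cv2.imwrite("pics/c17.png",cv2.resize(s,(600,600),interpolation=cv2.INTER_CUBIC))
```

```text
8.475 [ 0.60041905 -0.00420123  0.29713488] 0.35032005439347064 [ 0.04759606  0.14367211 -0.20784378] [0.02348173 0.00054387 0.29713488]
```

View pics/c17.png

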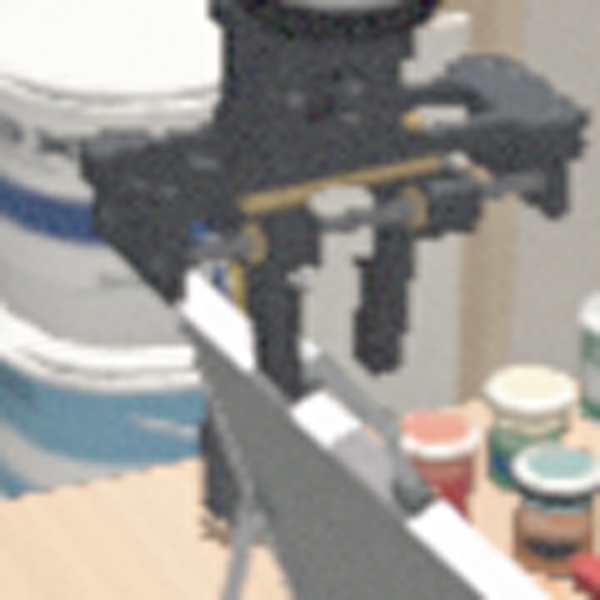

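Run:
```python
from h import *
s=cv2.imread("pics/top10.png")[150:270,220:400].astype(float)
s=np.clip((s/255)**.6*255,0,255).astype(np.uint8)
cv2.imwrite("pics/c18.png",cv2.resize(s,None,fx=4.4,fy=4.4,interpolation=cv2.INTER_CUBIC))
for th in (1.1,1.15,1.2,1.25):
  a=th;q=lambda r,y,n=0:ch(.105-r*np.cos(a)+n*np.sin(a),y,.096+r*np.sin(a)+n*np.cos(a)) 
  for n in("side","top"):
    print(th,n,proj(n,[q(.21,.162,0),q(.21,.162,.016),q(.21,-.162,0),q(.21,-.162,.016),q(.248,.05,.008),q(.248,-.05,.008)]).round(1).tolist())
```

```text
1.1 side [[307.9, 157.1], [312.3, 153.9], [364.1, 212.4], [369.3, 208.6], [322.1, 162.8], [339.5, 179.4]]
1.1 top [[231.5, 216.2], [230.6, 209.8], [368.2, 207.7], [368.1, 201.2], [277.7, 214.9], [321.5, 212.2]]
1.15 side [[310.8, 155.0], [315.3, 152.0], [367.6, 210.0], [372.8, 206.3], [325.8, 160.3], [343.5, 176.8]]
1.15 top [[230.9, 212.0], [230.1, 205.4], [368.1, 203.4], [367.9, 196.8], [277.2, 209.6], [321.2, 206.9]]
1.2 side [[313.8, 153.1], [318.4, 150.3], [371.1, 207.6], [376.4, 204.2], [329.7, 157.9], [347.5, 174.3]]
1.2 top [[230.4, 207.6], [229.7, 200.9], [368.0, 199.1], [367.8, 192.4], [276.8, 204.2], [320.9, 201.5]]
1.25 side [[316.8, 151.4], [321.5, 148.8], [374.6, 205.5], [380.0, 202.3], [333.5, 155.8], [351.5, 172.0]]
1.25 top [[230.0, 203.2], [229.3, 196.4], [367.8, 194.7], [367.6, 187.9], [276.4, 198.8], [320.6, 196.0]]
```

View pics/c18.png

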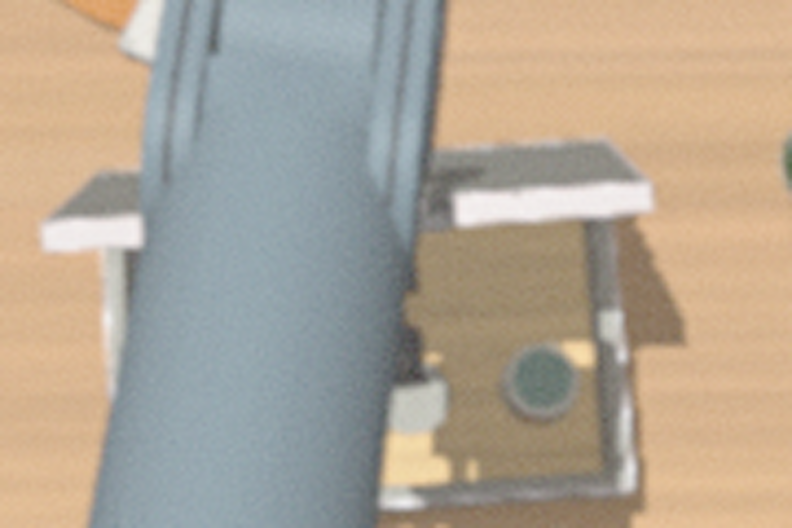

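View pics/side10.png

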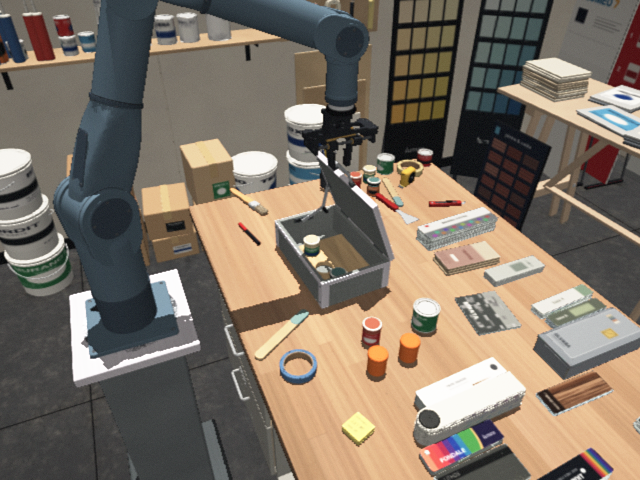

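True tips sit about 30 mm above the reported TCP: the picture shows them level with the bar centre at about (340,167). That explains the high forces, because the bar was held by the chamfered fingertips. The lid now stands by itself at about 1.2 rad. I'll regrip 16 mm deeper.

Call:
play_rows --increments "0 0 0 0.5 0 0 -0.3; 0 0 0 1 0 0 -0.3; 0 0 0 1.6 0 0 -0.3; 0 0 0 1.6 0 0 -0.3; 0 0 0 1.6 0 0 -1; 0 0 0 1.6 0 0 -1; 0 0 0 1.6 0 0 -1; 0 0 0 1.6 0 0 -1"

```text
clock: 9.48
eef_pos: [0.601, -0.0043, 0.2819]
tcp_rot: [0.707, -0.02, 0.706, 0.02]
ft_force: [0.5, -0.9, -1.0]
grip_width: 0.099
```

Run:
```python
from h import *
show(11); st=get_state(); print(st['clock'],st['eef_pos'],st['grip_width'],st['ft_force'],inch(st['eef_pos']))
s=cv2.imread("pics/side11.png")[110:200,290:380].astype(float)
s=np.clip((s/255)**.5*255,0,255).astype(np.uint8)
cv2.imwrite("pics/c19.png",cv2.resize(s,(600,600),interpolation=cv2.INTER_CUBIC))
R0=ori([0,0,-1],ex)
for th in (1.22,1.24,1.26,1.28,1.3,1.32,1.34,1.36,1.38,1.4,1.42,1.44,1.46,1.48,1.5): print(th,(R0.inv().apply(handle(th)-handle(1.205))*100).round(2)[[0,2]])
```

```text
9.575 [ 0.60091519 -0.00428607  0.28186512] 0.10282817449575847 [ 1.78581424 -0.69011354  0.00289109] [0.02397263 0.00043263 0.28186512]
1.22 [-0.12  0.35]
1.24 [-0.27  0.83]
1.26 [-0.41  1.3 ]
1.28 [-0.54  1.78]
1.3 [-0.66  2.26]
1.32 [-0.78  2.74]
1.34 [-0.88  3.23]
1.36 [-0.97  3.72]
1.38 [-1.06  4.21]
1.4 [-1.13  4.7 ]
1.42 [-1.19  5.19]
1.44 [-1.25  5.68]
1.46 [-1.29  6.18]
1.48 [-1.32  6.67]
1.5 [-1.35  7.17]
```

View pics/c19.png

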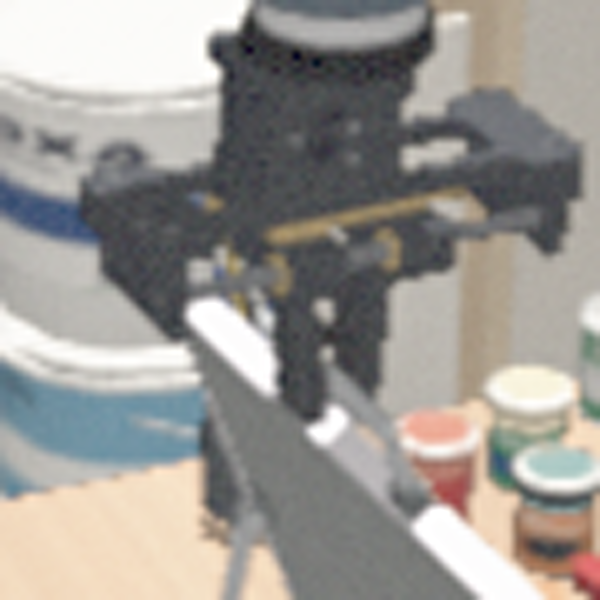

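Run:
```python
from h import *
s=cv2.imread("pics/side11.png")[155:255,270:370].astype(float)
s=np.clip((s/255)**.6*255,0,255).astype(np.uint8)
cv2.imwrite("pics/c20.png",cv2.resize(s,(600,600),interpolation=cv2.INTER_CUBIC))
```

```text
(no output)
```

View pics/c20.png

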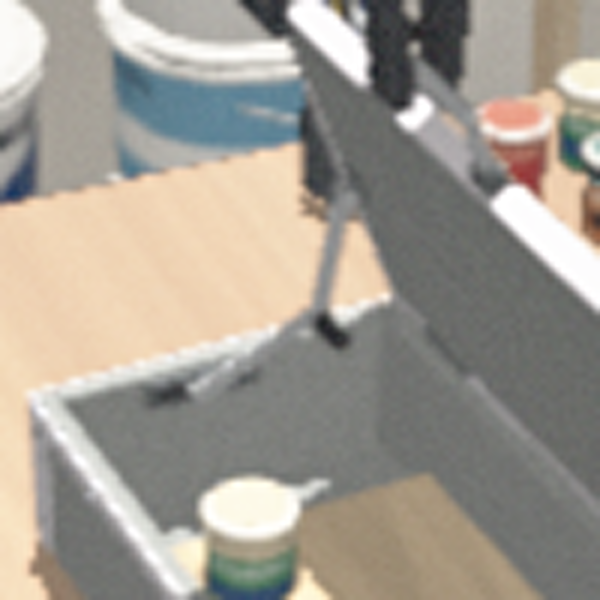

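Run:
```python
from h import *
B=onz("side",301.3,219.6,.086); print("bracket",inch(B))
def ony(u,v,Y):
    e,d=ray("side",u,v); k=(Y-(e-C)@ey)/(d@ey); return inch(e+d*k)
for Y in(.136,.142,.146):
    b,e,u=[ony(*q,Y) for q in((301.3,219.6),(321.8,207.2),(327.8,188))]
    l1=np.linalg.norm(e-b);l2=np.linalg.norm(u-e); hinge=np.array([.105,Y,.096])
    rb=np.linalg.norm(b-hinge);ru=np.linalg.norm(u-hinge)
    an=lambda v:np.arctan2(v[2],-v[0])
    th0=an(u-hinge)-1.205; 
    D=np.sqrt(l1*l1+l2*l2-2*l1*l2*np.cos(2.86)); D=l1+l2
    cosg=(rb**2+ru**2-D**2)/(2*rb*ru); g=np.arccos(cosg)
    print(Y,b,e,u,"l",l1,l2,"ru",ru,"off",th0,"taut",g+an(b-hinge)-th0, "elbow",np.arccos((l1*l1+l2*l2-np.sum((u-b)**2))/(2*l1*l2)))
```

```text
bracket [-0.0254568   0.13944003  0.086     ]
0.136 [-0.02699321  0.136       0.08858605] [0.043795   0.136      0.11423198] [0.06366253 0.136      0.17839496] l 0.07529067176237952 0.06716848860748625 ru 0.09218305052882646 off -0.09920954430580897 taut 1.3786807331445454 elbow 2.2186573051070737
0.142 [-0.02431344  0.142       0.08407553] [0.04683887 0.142      0.10985337] [0.06680859 0.142      0.17434637] l 0.0756779279739427 0.06751396851655997 ru 0.08715926376090267 off -0.08777616403264088 taut 1.390917764413376 elbow 2.218657305107073
0.146 [-0.02252693  0.146       0.08106852] [0.04886812 0.146      0.1069343 ] [0.06890596 0.146      0.17164731] l 0.07593609878165151 0.06774428845594231 ru 0.08381703439659645 off -0.07939319621338603 taut 1.400022943273736 elbow 2.2186573051070697
```

Call:
play_rows --increments "0 0 0 -0.2 0 0.6 -1; 0 0 0 -0.4 0 1.2 -1; 0 0 0 -0.55 0 1.8 -1; 0 0 0 -0.7 0 2.4 -1; 0 0 0 -0.7 0 2.4 -1"

```text
clock: 10.2
eef_pos: [0.6258, -0.0029, 0.2891]
tcp_rot: [0.708, -0.02, 0.706, 0.02]
ft_force: [0.6, 0.6, 1.2]
grip_width: 0.097
```

```bash
cat > z.py <<'E'
from h import *
import sys
k=sys.argv[1]
show(k); st=get_state(); print(st['clock'],st['eef_pos'],st['grip_width'].round(3),st['ft_force'],inch(st['eef_pos']))
x=inch(st['eef_pos'])[0]; print("theta",np.arccos((.105-x)/.2481)-.032, "tang,rad", end=' ')
th=np.arccos((.105-x)/.2481); f=st['ft_force']; print(f@(ex*np.sin(th)+[0,0,np.cos(th)]), f@(-ex*np.cos(th)+[0,0,np.sin(th)]))
s=cv2.imread(f"pics/side{k}.png")[155:235,290:370].astype(float)
s=np.clip((s/255)**.6*255,0,255).astype(np.uint8)
cv2.imwrite(f"pics/z{k}.png",cv2.resize(s,(560,560),interpolation=cv2.INTER_CUBIC))
E
python3 z.py 12
```

```text
Traceback (most recent call last):
  File "z.py", line 4, in <module>
    show(k); st=get_state(); print(st['clock'],st['eef_pos'],st['grip_width'].round(3),st['ft_force'],inch(st['eef_pos']))
                                                             ^^^^^^^^^^^^^^^^^^^^^^
AttributeError: 'float' object has no attribute 'round'
```

Call:
play_rows --increments "0 0 0 -0.06 0 0.3 -1; 0 0 0 -0.12 0 0.6 -1; 0 0 0 -0.12 0 0.6 -1"

```text
clock: 10.68
eef_pos: [0.6308, -0.0026, 0.2901]
tcp_rot: [0.707, -0.02, 0.707, 0.02]
ft_force: [-2.2, 0.3, 3.6]
grip_width: 0.1
```

```bash
sed -i "s/st\['grip_width'\].round(3)/round(st['grip_width'],3)/" z.py; python3 z.py 13
```

```text
10.775 [ 0.63084433 -0.00268199  0.29011644] 0.097 [-1.48050724 -0.83861909  3.28320953] [0.05394471 0.00043396 0.29011644]
theta 1.3315304087801212 tang,rad -0.8149965943746236 3.52639847486277
```

View pics/z13.png

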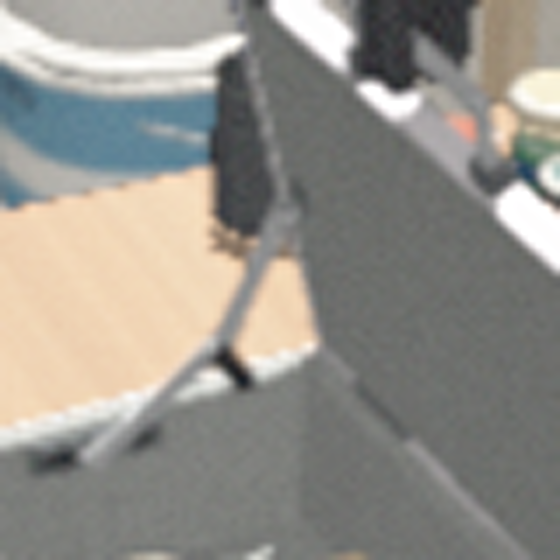

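```bash
cat > stay.py <<'E'
from h import *
def stay(b,e,u,th,Y=.14):
    def ony(q):
        ee,d=ray("side",*q); k=(Y-(ee-C)@ey)/(d@ey); return inch(ee+d*k)
    b,e,u=map(ony,(b,e,u)); l1=np.linalg.norm(e-b);l2=np.linalg.norm(u-e); h=np.array([.105,Y,.096])
    rb=np.linalg.norm(b-h);ru=np.linalg.norm(u-h); an=lambda v:np.arctan2(v[2],-v[0])
    D=l1+l2; g=np.arccos((rb**2+ru**2-D**2)/(2*rb*ru))
    print(b.round(4),e.round(4),u.round(4),"l",l1,l2,"ru",ru,"taut",g+an(b-h)-(an(u-h)-th),"elbow",np.arccos((l1*l1+l2*l2-np.sum((u-b)**2))/(2*l1*l2)))
E
python3 - <<'E'
from stay import *
f=lambda a,b:(290+a/7-.4,155+b/7-.4)
stay(f(88,460),f(218,355),f(288,220),1.33)
E
```

```text
[-0.0223  0.14    0.082 ] [0.0421 0.14   0.1194] [0.0758 0.14   0.1801] l 0.07440806604713003 0.06946106658962582 ru 0.08899791971807788 taut 1.395058654469742 elbow 2.6045201488990926
```

Call:
play_rows --increments "0 0 0 -0.04 0 0.25 -1; 0 0 0 -0.1 0 0.5 -1; 0 0 0 -0.15 0 0.75 -1; 0 0 0 -0.15 0 0.75 -1"

```text
clock: 11.28
eef_pos: [0.6387, -0.0022, 0.2915]
tcp_rot: [0.707, -0.02, 0.706, 0.02]
ft_force: [-0.5, -0.3, 3.5]
grip_width: 0.103
```

```bash
python3 z.py 14
```

```text
11.375 [ 0.63869717 -0.00219094  0.29148161] 0.103 [ 1.09546783 -0.00550272  2.33970784] [0.06181258 0.00050439 0.29148161]
theta 1.3638323961429295 tang,rad 1.484188981814141 2.113620197924265
```

View pics/z14.png

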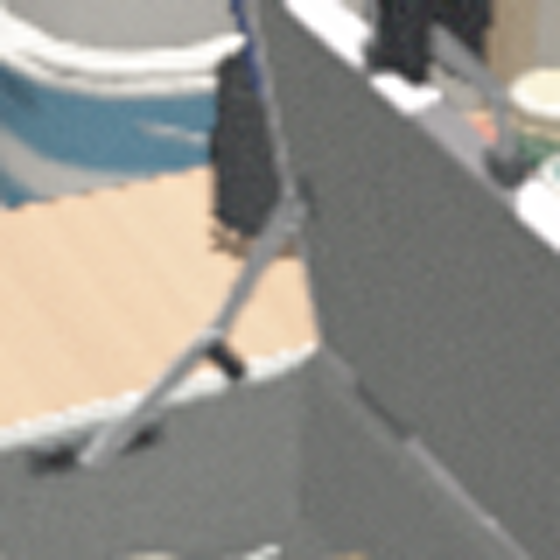

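Call:
play_rows --increments "0 0 0 -0.04 0 0.2 -1; 0 0 0 -0.07 0 0.35 -1; 0 0 0 -0.07 0 0.35 -1"

```text
clock: 11.75
eef_pos: [0.6411, -0.0021, 0.2919]
tcp_rot: [0.706, -0.02, 0.707, 0.02]
ft_force: [-3.5, -0.4, 3.6]
grip_width: 0.099
```

```bash
python3 z.py 15
```

```text
11.85 [ 0.64088225 -0.00205444  0.29187335] 0.104 [-3.36725242 -0.60411375  3.37802852] [0.06400183 0.00052385 0.29187335]
theta 1.3727863011573596 tang,rad -2.7898539088796217 3.892562989844943
```

View pics/z15.png

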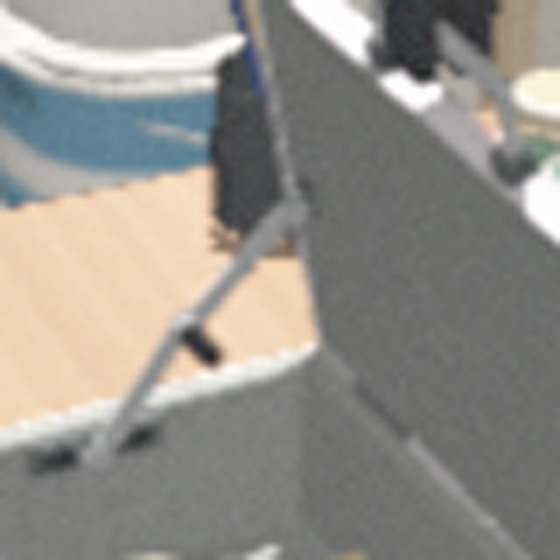

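Call:
play_rows --increments "0 0 0 0.02 0 -0.15 -1; 0 0 0 0.02 0 -0.15 -1; 0 0 0 0.02 0 -0.15 -1"

```text
clock: 12.22
eef_pos: [0.6395, -0.0022, 0.2916]
tcp_rot: [0.706, -0.02, 0.707, 0.02]
ft_force: [-4.1, -1.1, 2.1]
grip_width: 0.098
```

```bash
python3 z.py 16;  python3 - <<'E'
from stay import *
f=lambda a,b:(290+a/7-.4,155+b/7-.4)
stay(f(93,453),f(185,325),f(293,210),1.37)
E
```

```text
12.325 [ 0.63951833 -0.00212687  0.29164278] 0.1 [-3.5585356  -1.14427283  3.15490861] [0.06263599 0.00052445 0.29164278]
theta 1.3672017016182532 tang,rad -3.0228354826334627 3.7257870806911035
[-0.0198  0.14    0.085 ] [0.0257 0.14   0.1397] [0.0782 0.14   0.1845] l 0.07106011273720883 0.06907617172089757 ru 0.09249377622995406 taut 1.376224266179988 elbow 2.9717468433567493
```

View pics/z16.png

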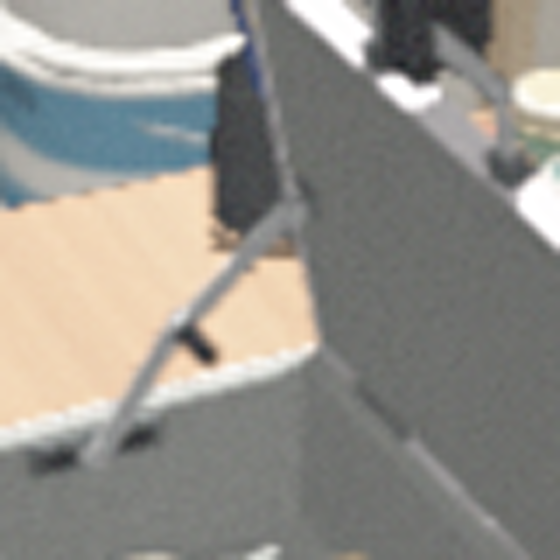

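Call:
play_rows --increments "0 0 0 0.03 0 -0.2 -1; 0 0 0 0.03 0 -0.2 -1; 0 0 0 0.03 0 -0.2 -1"

```text
clock: 12.7
eef_pos: [0.6382, -0.0022, 0.2914]
tcp_rot: [0.707, -0.02, 0.707, 0.02]
ft_force: [-0.8, -1.9, -1.5]
grip_width: 0.1
```

```bash
python3 z.py 17
```

```text
12.8 [ 0.63814954 -0.00225705  0.29141131] 0.098 [-0.86632801 -1.12758571 -1.66645882] [0.0612622  0.00046765 0.29141131]
theta 1.3615791772700698 tang,rad -1.2046739244542903 -1.4772217676700756
```

View pics/z17.png

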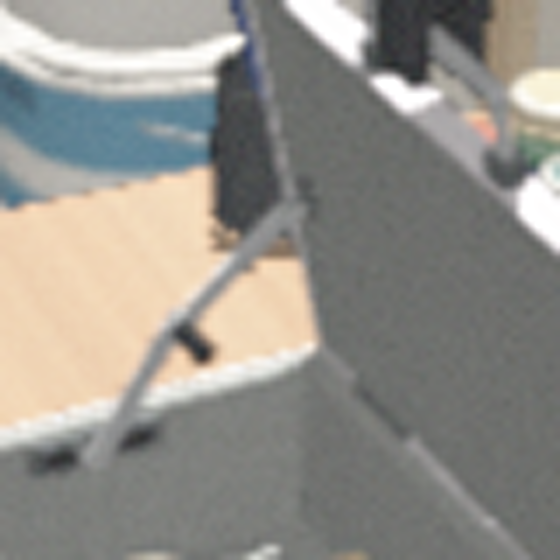

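Call:
play_rows --increments "0 0 0 0 0 0 -0.3; 0 0 0 0 0 0 -0.3; 0 0 0 -1 0 0 -0.3; 0 0 0 -3 0 0 -0.3; 0 0 0 -7 0 0 -0.3; 0 0 0 -8 0 -2 -0.3; 0 0 0 -8 0 -6 -0.3"

```text
clock: 13.68
eef_pos: [0.5789, -0.0056, 0.3732]
tcp_rot: [0.708, -0.02, 0.706, 0.02]
ft_force: [-1.5, 0.3, -0.1]
grip_width: 0.347
```

```bash
python3 z.py 18
python3 - <<'E'
from h import *
pot=onz("top",412.1,235.6,.06)
print(rel(np.r_[pot[:2],.13],ori([0,0,-1],-ey),tip=0))
s=cv2.imread("pics/side18.png")[80:280,230:430]
cv2.imwrite("pics/c21.png",cv2.resize(s,(600,600),interpolation=cv2.INTER_CUBIC))
E
```

```text
13.775 [ 0.57570921 -0.00639395  0.37289442] 0.35 [-0.05189123 -0.32824228  0.06233051] [-1.31001220e-03 -3.24366015e-04  3.72894418e-01]
theta 1.0959680755501715 tang,rad -0.03597000235273372 0.08604294920149828
[ 1.5720e+00 -1.0000e-03 -1.0000e-03  2.4246e+01 -3.1076e+01 -3.9280e+00]
```

View pics/c21.png

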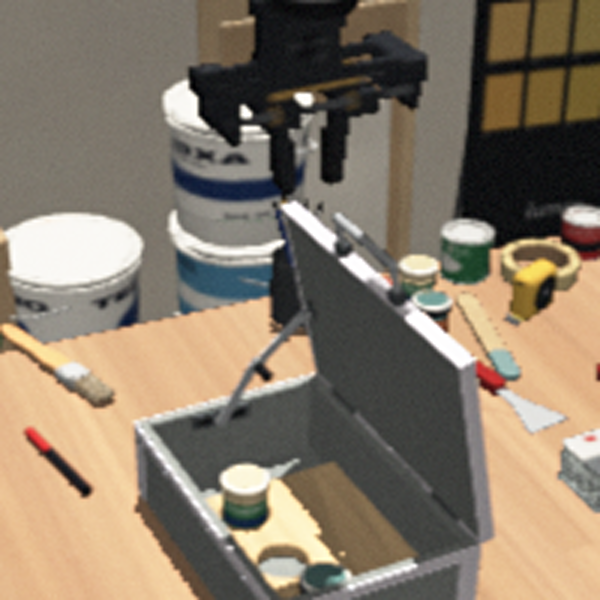

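Call:
play_rows --increments "0.17 0 0 0 -4 -0.5 0.5; 0.34 0 0 0 -8 -1 0.5; 0.5 0 0 0 -12 -1.5 0.5; 0.68 0 0 1 -17 -2 0.5; 0.85 0 0 3 -22 -2.5 0.5; 1.02 0 0 5 -27 -3 0.5; 1.2 0 0 8 -31 -3.9 0.5; 1.37 0 0 12 -31 -3.9 0.5"

```text
clock: 14.78
eef_pos: [0.556, -0.3223, 0.2521]
tcp_rot: [0.559, 0.434, 0.556, -0.436]
ft_force: [0.5, 0.5, 0.2]
grip_width: 0.748
```

Run:
```python
from h import *
print(proj("side",[0.57571,-.00639,.3729]),proj("side",[0.57571,-.00639,.4029]))
pot=onz("top",412.1,235.6,.06); st=get_state(); print(st['clock'],st['eef_pos'],st['joint_positions'].round(2))
print(rel(np.r_[pot[:2],.13],ori([0,0,-1],-ey),tip=0))
```

```text
[330.68353005 153.09291671] [330.91392249 142.40090645]
14.775 [ 0.55599108 -0.32233967  0.25207896] [-0.09  0.6   0.85  1.55 -0.47  1.2  -0.49]
[ 1.9300e-01  4.0000e-03 -1.0000e-03  1.2206e+01 -1.5700e-01 -4.8700e-01]
```

Call:
play_rows --increments "0.1 0 0 4 -0.15 -0.3 0.5; 0.193 0 0 9 -0.15 -0.5 0.5; 0.193 0 0 14 -0.15 -0.5 0.5; 0.193 0 0 19 -0.15 -0.5 0.5; 0.193 0 0 19 -0.15 -0.5 0.5; 0.193 0 0 19 -0.15 -0.5 0.5"

```text
clock: 15.52
eef_pos: [0.5553, -0.314, 0.0635]
tcp_rot: [0.517, 0.484, 0.515, -0.484]
ft_force: [-0.1, -0.3, 0.1]
grip_width: 0.751
```

Run:
```python
from h import *
show(20); pot=onz("top",412.1,235.6,.06); st=get_state(); print(st['clock'],st['eef_pos'],st['joint_positions'].round(2))
print(rel(np.r_[pot[:2],-.004],ori([0,0,-1],-ey),tip=0))
s=cv2.imread("pics/side20.png")[230:390,310:470];t=cv2.imread("pics/top20.png")[180:300,350:470]
cv2.imwrite("pics/c22.png",np.hstack([cv2.resize(s,(400,400)),cv2.resize(t,(400,400))]))
print(proj("side",[st['eef_pos'],st['eef_pos']+[0,0,.032],pot]))
```

```text
15.625 [ 0.55557926 -0.31402075  0.06419648] [-0.04  0.81  0.73  1.7  -0.67  0.89 -0.53]
[ 1.00e-02  2.00e-03 -4.00e-03  6.82e+00 -2.57e-01  4.19e-01]
[[371.78145497 319.38365326]
 [372.68693757 310.18852269]
 [371.78554399 322.00927264]]
```

View pics/c22.png

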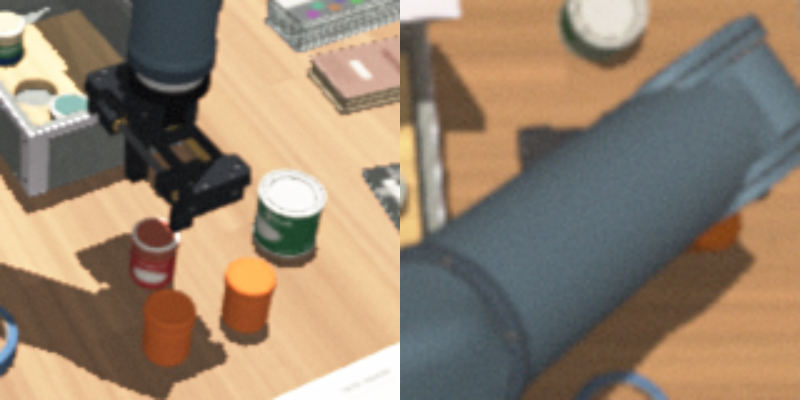

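Run:
```python
from h import *
p=get_state()['eef_pos']
for dz in(0,.02,.032): print(dz,proj("side",[p+[0,0,dz]-ey*.042,p+[0,0,dz]-ey*.05-ex*.009,p+[0,0,dz]+ey*.042]))
s=cv2.imread("pics/side20.png")[260:360,330:430]
s=np.clip((s/255.)**.5*255,0,255).astype(np.uint8)
cv2.imwrite("pics/c23.png",cv2.resize(s,(600,600),interpolation=cv2.INTER_CUBIC))
```

```text
0 [[380.7457027  330.65872074]
 [379.32813835 334.09388797]
 [363.23851025 308.63849304]]
0.02 [[381.41266947 324.91705131]
 [379.98568923 328.34422556]
 [363.70571539 302.95781142]]
0.032 [[381.81934351 321.41614543]
 [380.38667016 324.83802539]
 [363.99037036 299.49673169]]
```

View pics/c23.png

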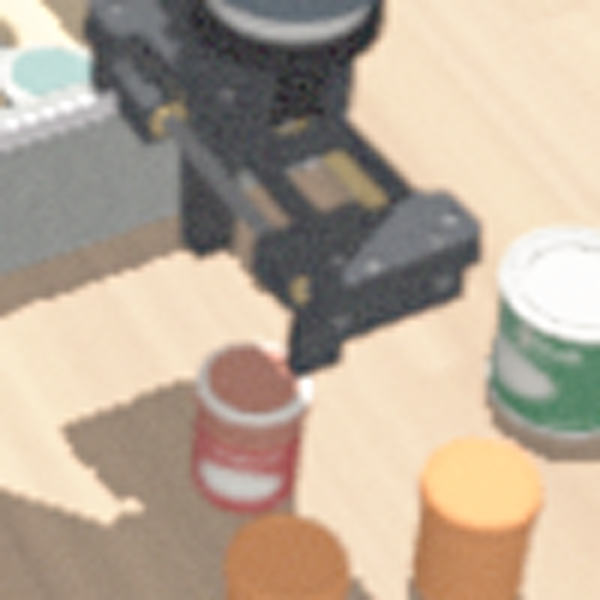

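Call:
play_rows --increments "0.01 0 0 0 -0.25 0.4 0.5; 0.01 0 0 1.5 -0.25 0.4 0.5; 0.01 0 0 3.5 -0.25 0.4 0.5; 0.01 0 0 5 -0.25 0.4 0.5; 0.01 0 0 6.8 -0.25 0.4 0.5; 0.01 0 0 6.8 -0.25 0.4 0.5; 0.01 0 0 6.8 -0.25 0.4 0.5"

```text
clock: 16.5
eef_pos: [0.5517, -0.3173, -0.0062]
tcp_rot: [0.513, 0.486, 0.513, -0.486]
ft_force: [0.1, -0.0, -0.1]
grip_width: 0.747
```

Run:
```python
from h import *
show(21); st=get_state(); print(st['clock'],st['eef_pos'],st['ft_force'])
s=cv2.imread("pics/side21.png")[270:370,330:430]
s=np.clip((s/255.)**.5*255,0,255).astype(np.uint8)
cv2.imwrite("pics/c24.png",cv2.resize(s,(600,600),interpolation=cv2.INTER_CUBIC))
```

```text
16.6 [ 0.55207159 -0.31734435 -0.00573489] [-0.25542405  0.08753346  0.78840335]
```

View pics/c24.png

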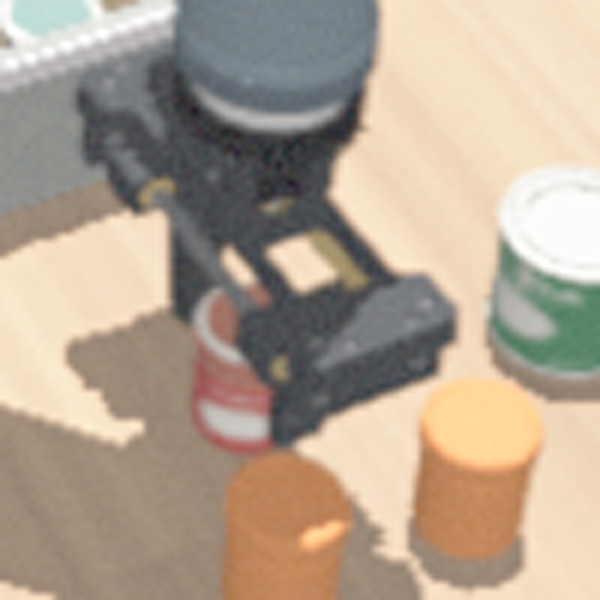

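Call:
play_rows --increments "0 0 0 0 0 0 -1; 0 0 0 0 0 0 -1; 0 0 0 0 0 0 -1; 0 0 0 -0.5 0 0 -1; 0 0 0 -3 0 0 -1; 0 0 0 -8 0 0 -1; 0 0 0 -14 0 0 -1; 0 0 0 -20 0 0 -1"

```text
clock: 17.6
eef_pos: [0.5512, -0.317, 0.197]
tcp_rot: [0.513, 0.487, 0.513, -0.486]
ft_force: [0.9, 0.6, -0.2]
grip_width: 0.531
```

Run:
```python
from h import *
show(22); st=get_state(); print(st['clock'],st['eef_pos'],st['ft_force'],st['grip_width'],st['joint_positions'].round(2))
s=cv2.imread("pics/side22.png")[190:390,280:480]
cv2.imwrite("pics/c25.png",cv2.resize(s,(600,600),interpolation=cv2.INTER_CUBIC))
W=ch(-.03,-.0275,0)
print(W,rel(W+[0,0,.19],ori([0,0,-1],-ey),tip=0))
```

```text
17.7 [ 0.55435252 -0.32029667  0.20213159] [-0.14168218 -0.94945863 -1.91173221] 0.5278325592685712 [-0.11  0.66  0.86  1.62 -0.55  1.11 -0.62]
[ 0.54851347 -0.03506489  0.        ] [-1.0000e-03  6.0000e-03 -1.0000e-02  1.0390e+00  9.0900e-01 -2.8522e+01]
```

View pics/c25.png

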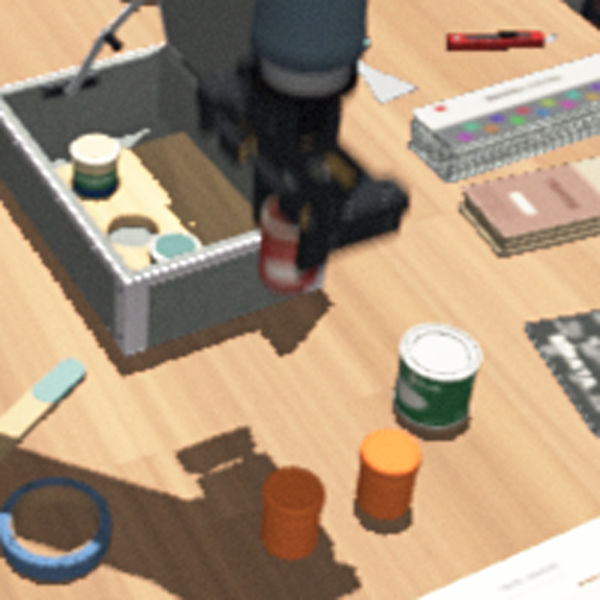

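Run:
```python
from h import *
t=cv2.imread("pics/top22.png")[180:290,220:400]
cv2.imwrite("pics/c26.png",cv2.resize(t,None,fx=4.4,fy=4.4,interpolation=cv2.INTER_CUBIC))
s=cv2.imread("pics/side22.png")[210:300,280:360]
cv2.imwrite("pics/c27.png",cv2.resize(s,None,fx=6.5,fy=6.5,interpolation=cv2.INTER_CUBIC))
print(proj("top",[ch(-.03,-.0275,.026),ch(-.03,-.1125,.07),ch(-.03,.0575,.07)]),proj("side",[ch(-.03,-.0275,.026),ch(-.03,-.1125,.07),ch(-.03,.0575,.07)]))
```

```text
[[313.34103483 239.58764885]
 [343.09123993 236.04003619]
 [283.33217295 239.80974805]] [[323.96609823 265.78714071]
 [337.99316654 271.2479376 ]
 [311.40296813 238.25785009]]
```

View pics/c26.png

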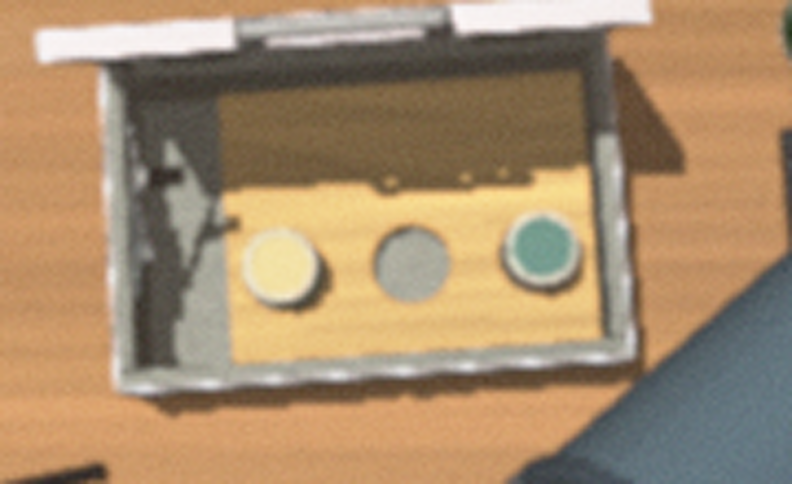

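View pics/c27.png

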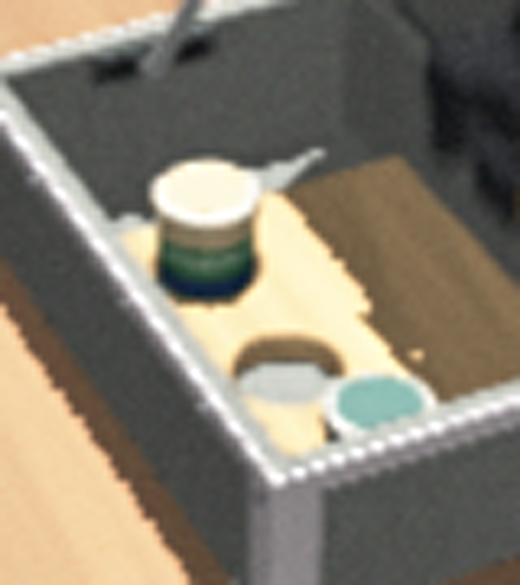

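Call:
play_rows --increments "0 0 0 0 0.2 -5 -1; 0 0 0 0 0.4 -10 -1; 0 0 0 0 0.6 -15 -1; 0 0 0 0 0.8 -20 -1; 0 0 0 0 0.9 -25 -1; 0 0 0 2 0.9 -28.5 -1; 0 0 0 5 0.9 -28.5 -1; 0 0 0 5 0.9 -28.5 -1"

```text
clock: 18.7
eef_pos: [0.5434, -0.0315, 0.1427]
tcp_rot: [0.512, 0.485, 0.514, -0.487]
ft_force: [0.7, -0.2, -0.4]
grip_width: 0.529
```

Run:
```python
from h import *
show(23); st=get_state(); print(st['clock'],st['eef_pos'],st['ft_force'],st['grip_width'],st['joint_positions'].round(2))
W=ch(-.03,-.0275,0)
print(W,rel(W+[0,0,.10],ori([0,0,-1],-ey),tip=0))
s=cv2.imread("pics/side23.png")[160:300,270:410];t=cv2.imread("pics/top23.png")[160:300,220:360]
cv2.imwrite("pics/c28.png",np.hstack([cv2.resize(s,(400,400),interpolation=cv2.INTER_CUBIC),cv2.resize(t,(400,400),interpolation=cv2.INTER_CUBIC)]))
```

```text
18.8 [ 0.54543659 -0.03282564  0.14468723] [ 0.48733531 -0.58112086 -0.51648892] 0.5281373603117105 [-0.66  0.58  0.87  1.9  -0.56  0.92 -1.03]
[ 0.54851347 -0.03506489  0.        ] [-1.000e-03  0.000e+00 -1.000e-03  4.469e+00  2.920e-01  2.380e-01]
```

View pics/c28.png

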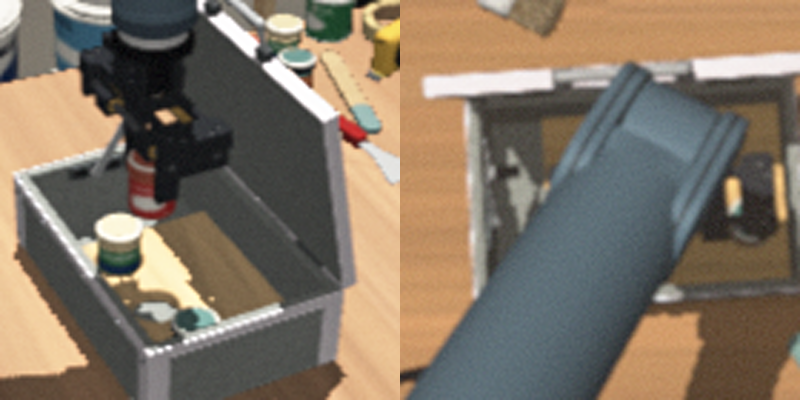

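Call:
play_rows --increments "0 0 0 1 0.3 0.2 -1; 0 0 0 3 0.3 0.2 -1; 0 0 0 5 0.3 0.2 -1; 0 0 0 7 0.3 0.2 -1; 0 0 0 7 0.3 0.2 -1; 0 0 0 7 0.3 0.2 -1"

```text
clock: 19.55
eef_pos: [0.5485, -0.034, 0.0737]
tcp_rot: [0.513, 0.486, 0.513, -0.486]
ft_force: [0.6, -0.9, -0.8]
grip_width: 0.532
```

Run:
```python
from h import *
show(24); st=get_state(); print(st['clock'],st['eef_pos'],st['ft_force'],st['grip_width'])
W=ch(-.03,-.0275,0)
print(rel(W+[0,0,.006],ori([0,0,-1],-ey),tip=0))
s=cv2.imread("pics/side24.png")[200:290,280:370]
s=np.clip((s/255.)**.6*255,0,255).astype(np.uint8)
cv2.imwrite("pics/c29.png",cv2.resize(s,(594,594),interpolation=cv2.INTER_CUBIC))
p=st['eef_pos'].copy(); b=p+[0,0,.0057]
w=np.linspace(0,2*np.pi,200)
ring=b+.023*np.c_[np.cos(w),np.sin(w),0*w]
q=proj("side",ring); print("ring x",q[:,0].min(),q[:,0].max(),"ymax",q[:,1].max(), "in crop", (q[:,0].min()-280)*6.6,(q[:,0].max()-280)*6.6,(q[:,1].max()-200)*6.6)
```

```text
19.65 [ 0.54892277 -0.03381281  0.07419245] [-0.0226197  -0.96775226 -0.37082204] 0.5266268218691603
[ 0.000e+00  0.000e+00 -1.000e-03  6.819e+00 -5.600e-02  1.220e-01]
ring x 316.13854918117033 332.1305122273632 ymax 256.0782595196094 in crop 238.5144245957242 344.0613807005973 370.11651282942194
```

View pics/c29.png

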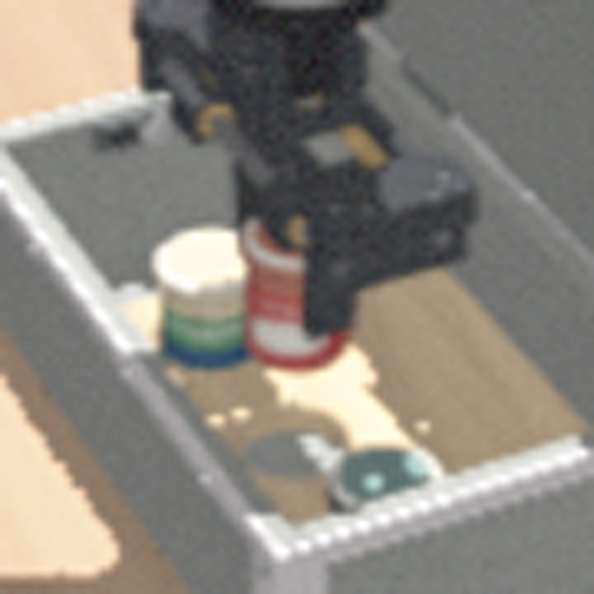

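Call:
play_rows --increments "0 0 0 0 -0.25 0.1 -1; 0 0 0 1.5 -0.25 0.1 -1; 0 0 0 3.5 -0.25 0.1 -1; 0 0 0 4.8 -0.25 0.1 -1; 0 0 0 5.8 -0.25 0.1 -1; 0 0 0 6.5 -0.25 0.1 -1; 0 0 0 6.5 -0.25 0.1 -1"

```text
clock: 20.52
eef_pos: [0.5457, -0.0349, 0.0082]
tcp_rot: [0.513, 0.486, 0.513, -0.487]
ft_force: [0.1, -0.4, -0.7]
grip_width: 0.529
```

Run:
```python
from h import *
show(25); st=get_state(); print(st['clock'],st['eef_pos'],st['ft_force'],st['grip_width'],inch(st['eef_pos']))
s=cv2.imread("pics/side25.png")[210:300,280:370]
s=np.clip((s/255.)**.6*255,0,255).astype(np.uint8)
cv2.imwrite("pics/c30.png",cv2.resize(s,(594,594),interpolation=cv2.INTER_CUBIC))
```

```text
20.625 [ 0.54620737 -0.0349928   0.00886115] [ 0.41939746 -0.30670348 -2.16592603] 0.5323147952241754 [-0.03229894 -0.02730469  0.00886115]
```

View pics/c30.png

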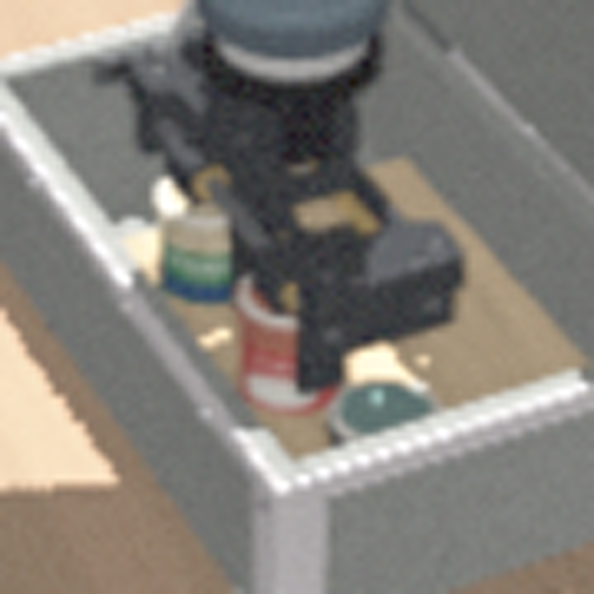

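Call:
play_rows --increments "0 0 0 0.2 0 0 -1; 0 0 0 0.35 0 0 -1; 0 0 0 0.35 0 0 -1"

```text
clock: 21.0
eef_pos: [0.5459, -0.0348, 0.0051]
tcp_rot: [0.513, 0.486, 0.513, -0.486]
ft_force: [-0.5, -0.2, -0.8]
grip_width: 0.53
```

Run:
```python
from h import *
st=get_state(); print(st['clock'],st['eef_pos'],st['ft_force'],st['grip_width'],inch(st['eef_pos']))
```

```text
21.0 [ 0.54587697 -0.03475051  0.00507731] [-0.47504869 -0.15582323 -0.82612408] 0.529924694559773 [-0.03261592 -0.02704509  0.00507731]
```

Call:
play_rows --increments "0 0 0 0 0 0 0.3; 0 0 0 0 0 0 0.3; 0 0 0 0 0 0 0.3; 0 0 0 -2 0 0 0.3; 0 0 0 -5 0 0 0.3; 0 0 0 -10 0 0 0.3; 0 0 0 -15 -1 0 0.3; 0 0 0 -20 -3 0 0.3"

```text
clock: 22.0
eef_pos: [0.516, -0.0368, 0.2078]
tcp_rot: [0.514, 0.487, 0.513, -0.486]
ft_force: [0.3, 0.7, 1.0]
grip_width: 0.648
```

Call:
play_rows --increments "0 0 0 -2 -2 3 0; 0 0 0 -4 -4 7 -1; 0 0 0 -4 -7 12 -1; 0 0 0 -4 -10 16 -1; 0 0 0 -4 -10 16 -1"

```text
clock: 22.62
eef_pos: [0.4221, -0.2049, 0.2463]
tcp_rot: [0.511, 0.489, 0.511, -0.488]
ft_force: [0.5, 0.5, 0.3]
grip_width: 0.105
```

Run:
```python
from h import *
show(26); st=get_state(); print(st['clock'],st['eef_pos'],st['ft_force'],st['grip_width'],inch(st['eef_pos']))
s=cv2.imread("pics/side26.png")[170:300,270:400];t=cv2.imread("pics/top26.png")[170:290,225:375]
cv2.imwrite("pics/c31.png",np.hstack([cv2.resize(s,(400,400),interpolation=cv2.INTER_CUBIC),cv2.resize(t,(400,320),interpolation=cv2.INTER_CUBIC)[:400].copy() if 0 else cv2.resize(t,(400,400),interpolation=cv2.INTER_CUBIC)]))
```

```text
22.725 [ 0.4247134  -0.2015085   0.24571462] [0.34319388 0.02047082 0.47701241] 0.01842475016588243 [-0.16252342 -0.18708532  0.24571462]
```

View pics/c31.png

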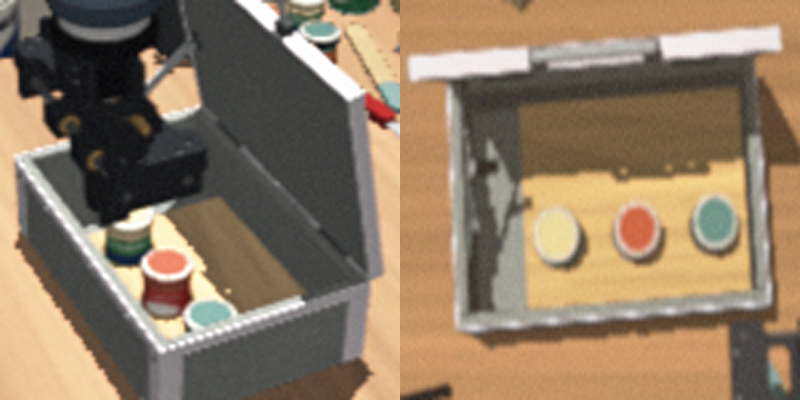

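Run:
```python
from h import *
a=cv2.imread("pics/top22.png")[200:240,240:280]; b=cv2.imread("pics/side18.png")[180:230,295:345]
f=lambda x:np.clip((x/255.)**.6*255,0,255).astype(np.uint8)
cv2.imwrite("pics/c32.png",np.hstack([cv2.resize(f(a),(400,400),interpolation=cv2.INTER_CUBIC),cv2.resize(f(b),(400,400),interpolation=cv2.INTER_CUBIC)]))
```

```text
(no output)
```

View pics/c32.png

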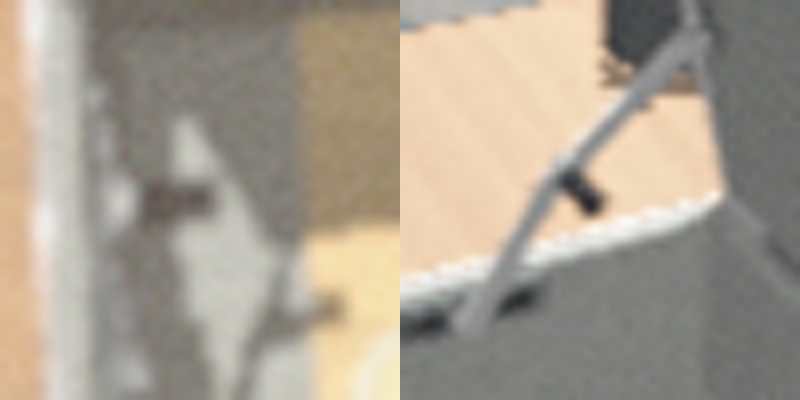

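Run:
```python
from h import *
for a,b in(((257.2,219.7),(317.1,203.5)),((257.2,219.7),(316.6,202.5))):
  p,e=two(a,b); print("knob",p,e,inch(p))
a=(253.7,219.9);b=(314.9,201.6);p,e=two(a,b);print("elbow end",inch(p),e)
a=(260.7,219.4);b=(319.3,205.3);p,e=two(a,b);print("free end",inch(p),e)
for z in(.138,.141,.144): print(inch(onz("top",257.2,219.7,z)))
```

```text
knob [0.59039652 0.11442221 0.14414188] 0.0009645292264639784 [0.01981686 0.11953354 0.14414188]
knob [0.58919237 0.11403795 0.14834076] 0.0021191850257460264 [0.01859389 0.11921422 0.14834076]
elbow end [0.01839861 0.12910932 0.14605169] 0.003437087230912895
free end [0.02130565 0.10990322 0.14266784] 0.0012356095064718208
[0.0212663  0.12013251 0.138     ]
[0.02077868 0.1197532  0.141     ]
[0.02029106 0.11937389 0.144     ]
```

Run:
```python
from h import *
a=np.radians(52); d=ex*np.cos(a)-np.array([0,0,np.sin(a)])
Rt=ori(d,-ey); K=ch(.0203,.1105,.142)
st=get_state()
print(rel(K-.09*d,Rt,st,tip=.03)); print((K-.09*d+.03*d))
```

```text
[-1.0000e-03 -1.0000e-03  6.6200e-01  5.6910e+00  1.4551e+01 -2.9768e+01]
[0.55447519 0.1034521  0.18928065]
```

Call:
play_rows --increments "0 0 0 -1 0 -5 -1; 0 0 0.1 -1 0 -10 -1; 0 0 0.25 -1 2 -15 -1; 0 0 0.4 0 5 -20 -1; 0 0 0.55 1 8 -25 -1; 0 0 0.66 2 11 -29.8 -1; 0 0 0.66 4 14 -29.8 -1; 0 0 0.66 5.5 14.5 -29.8 -1"

```text
clock: 23.72
eef_pos: [0.5127, 0.0137, 0.2508]
tcp_rot: [0.654, 0.604, 0.315, -0.329]
ft_force: [0.6, -0.9, 1.4]
grip_width: 0.002
```

Call:
play_rows --increments "0 0 0 0 0 0 -1; 0 0 0 0 0 0 -1"

```text
clock: 23.98
eef_pos: [0.5116, 0.0107, 0.2502]
tcp_rot: [0.654, 0.603, 0.315, -0.332]
ft_force: [0.1, 0.0, -0.5]
grip_width: 0.008
```

Run:
```python
from h import *
show(27); st=get_state(); print(st['clock'],st['eef_pos'],st['joint_positions'].round(2),inch(st['eef_pos']))
a=np.radians(52); d=ex*np.cos(a)-np.array([0,0,np.sin(a)]);Rt=ori(d,-ey); K=ch(.0203,.1105,.142)
print(rel(K-.09*d,Rt,st,tip=.03))
s=cv2.imread("pics/side27.png")[150:250,260:360];t=cv2.imread("pics/top27.png")[170:270,225:325]
cv2.imwrite("pics/c33.png",np.hstack([cv2.resize(s,(400,400),interpolation=cv2.INTER_CUBIC),cv2.resize(t,(400,400),interpolation=cv2.INTER_CUBIC)]))
p=st['eef_pos'];R0=Rq(st['tcp_rot']).as_matrix()
for nm,q in(("rep",p),("ax",p-.03*R0[:,0]),("z",p+[0,0,.03])): print(nm,proj("side",q),proj("top",q), ((proj("side",q)-[260,150])*4).round(), ((proj("top",q)-[225,170])*4+[400,0]).round())
```

```text
24.075 [0.51187632 0.01108949 0.25062964] [-0.22 -0.05 -0.02  2.38  0.76  0.29 -2.46] [-0.06411665  0.0205475   0.25062964]
[ 0.01   0.085  0.044  6.961  0.383 -9.617]
rep [305.69391042 195.37885668] [293.77353267 244.86128983] [183. 182.] [675. 299.]
ax [299.30662103 188.64294357] [292.59000849 251.26232831] [157. 155.] [670. 325.]
z [305.57301515 185.79432964] [293.12156239 243.64334717] [182. 143.] [672. 295.]
```

View pics/c33.png

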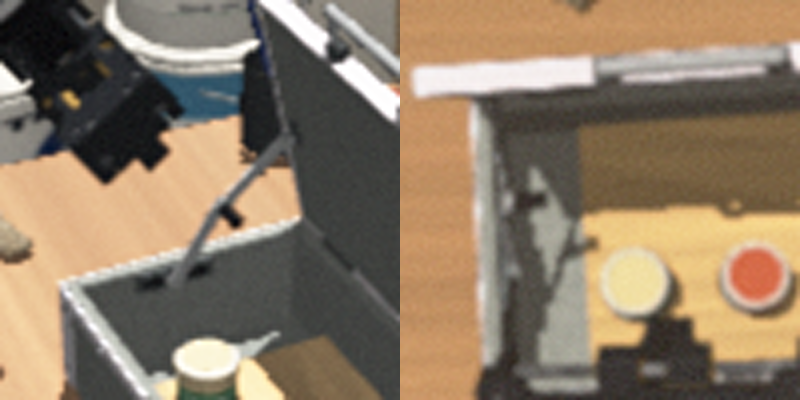

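```bash
cat > kn.py <<'E'
from h import *
a=np.radians(65); d=ex*np.cos(a)-np.array([0,0,np.sin(a)]);Rt=ori(d,-ey); K=ch(.0203,.1105,.142)
E
python3 - <<'E'
from kn import *
print(rel(K-.05*d,Rt,tip=.03))
E
```

```text
[ 1.0000e-03  8.5000e-02 -1.8300e-01  1.0975e+01  1.0100e+00 -9.9530e+00]
```

Call:
play_rows --increments "0 0.04 -0.09 0 0 0 -1; 0 0.085 -0.18 0 0 -2 -1; 0 0.085 -0.18 2 0.5 -5 -1; 0 0.085 -0.18 4 1 -8 -1; 0 0.085 -0.18 6 1 -9.9 -1; 0 0.085 -0.18 8 1 -9.9 -1; 0 0.085 -0.18 9 1 -9.9 -1; 0 0.085 -0.18 9 1 -9.9 -1"

```text
clock: 25.08
eef_pos: [0.571, 0.1056, 0.1754]
tcp_rot: [0.607, 0.586, 0.395, -0.363]
ft_force: [-0.4, -0.3, -0.0]
grip_width: 0.004
```

```bash
cat > kv.py <<'E'
from kn import *
import sys
k=sys.argv[1]
show(k); st=get_state(); print(st['clock'],st['eef_pos'],st['joint_positions'].round(2),st['ft_force'])
R0=Rq(st['tcp_rot']).as_matrix(); tip=st['eef_pos']-.03*R0[:,0]
print("tip chest",inch(tip),"angle",np.degrees(np.arcsin(-R0[2,0])),"jaw.ey",R0[:,2]@ey)
for s in(.05,.02,.006): print(s,rel(K-s*d,Rt,st,tip=.03))
s=cv2.imread(f"pics/side{k}.png")[150:240,270:360];t=cv2.imread(f"pics/top{k}.png")[170:270,225:325]
f=lambda x:np.clip((x/255.)**.6*255,0,255).astype(np.uint8)
cv2.imwrite(f"pics/k{k}.png",np.hstack([cv2.resize(f(s),(400,400),interpolation=cv2.INTER_CUBIC),cv2.resize(f(t),(400,400),interpolation=cv2.INTER_CUBIC)]))
print("proj tip",((proj("side",tip)-[270,150])*4.444).round(), ((proj("top",tip)-[225,170])*4+[400,0]).round())
E
python3 kv.py 28
```

```text
25.175 [0.57109596 0.10576918 0.17611349] [-0.38  0.26  0.05  2.16  0.34  0.32 -2.15] [-0.587664   -0.67586752 -0.65237348]
tip chest [-0.01269295  0.11193538  0.20325793] angle 64.79835782693006 jaw.ey -0.9999992135986475
0.05 [ 1.000e-03  0.000e+00 -4.000e-03  1.948e+00  3.840e-01  1.420e-01]
0.02 [ 1.000e-03  0.000e+00 -4.000e-03  4.948e+00  3.730e-01  1.410e-01]
0.006 [ 1.000e-03  0.000e+00 -4.000e-03  6.348e+00  3.680e-01  1.410e-01]
proj tip [171. 179.] [530. 235.]
```

View pics/k28.png

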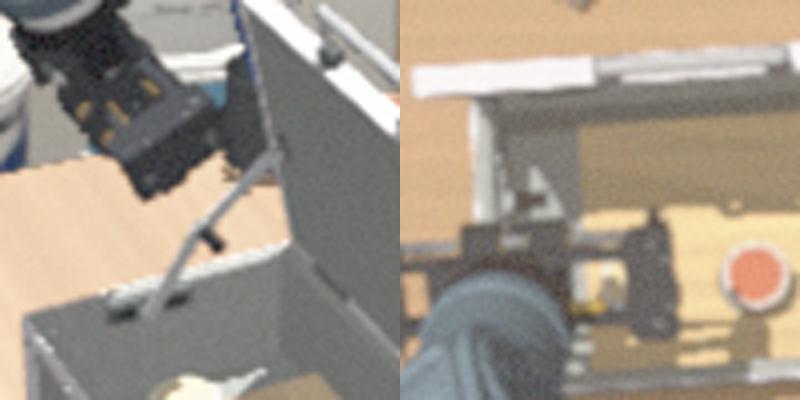

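Call:
play_rows --increments "0 0 0 1.5 0.37 0.14 -1; 0 0 0 3.2 0.37 0.14 -1; 0 0 0 5 0.37 0.14 -1; 0 0 0 5 0.37 0.14 -1"

```text
clock: 25.68
eef_pos: [0.5954, 0.1053, 0.1304]
tcp_rot: [0.607, 0.586, 0.395, -0.364]
ft_force: [0.2, -0.1, -0.2]
grip_width: 0.006
```

```bash
python3 kv.py 29
```

```text
25.775 [0.59576898 0.10564043 0.1317805 ] [-0.38  0.37  0.08  2.13  0.37  0.23 -2.18] [-0.35524643  1.13516973  0.00180298]
tip chest [0.01195892 0.11048931 0.15893484] angle 64.84274405045916 jaw.ey -0.9999990852333275
0.05 [ 1.000e-03  0.000e+00 -3.000e-03 -3.113e+00  4.100e-02 -1.000e-03]
0.02 [ 0.001  0.    -0.003 -0.113  0.032 -0.002]
0.006 [ 1.000e-03  0.000e+00 -3.000e-03  1.287e+00  2.800e-02 -3.000e-03]
proj tip [206. 228.] [540. 207.]
```

View pics/k29.png

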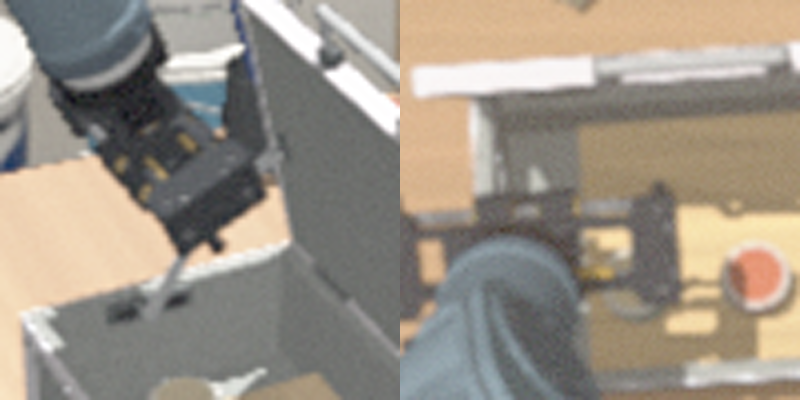

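```bash
cat > arc.py <<'E'
from h import *
a=np.radians(70); d=ex*np.cos(a)-np.array([0,0,np.sin(a)]);Rt=ori(d,-ey)
def P(phi,y=.1105): 
    p=np.radians(phi); return ch(-.021+.0704*np.cos(p),y,.085+.0704*np.sin(p))
st=get_state()
for ph in(54,50,46,42,38,34,30,26,22,18,15): print(ph,inch(P(ph)).round(4),rel(P(ph)-.006*d,Rt,st,tip=.03))
E
python3 arc.py
```

```text
54 [0.0204 0.1105 0.142 ] [ 1.000e-03  0.000e+00 -9.000e-02  1.285e+00 -1.750e-01 -3.000e-03]
50 [0.0243 0.1105 0.1389] [ 1.000e-03  0.000e+00 -9.000e-02  1.724e+00  4.700e-02 -3.000e-03]
46 [0.0279 0.1105 0.1356] [ 1.000e-03  0.000e+00 -9.000e-02  2.176e+00  2.370e-01 -3.000e-03]
42 [0.0313 0.1105 0.1321] [ 1.000e-03  0.000e+00 -9.000e-02  2.642e+00  3.960e-01 -3.000e-03]
38 [0.0345 0.1105 0.1283] [ 1.000e-03  0.000e+00 -9.000e-02  3.117e+00  5.220e-01 -3.000e-03]
34 [0.0374 0.1105 0.1244] [ 1.000e-03  0.000e+00 -9.000e-02  3.599e+00  6.140e-01 -3.000e-03]
30 [0.04   0.1105 0.1202] [ 1.000e-03  0.000e+00 -9.000e-02  4.087e+00  6.730e-01 -3.000e-03]
26 [0.0423 0.1105 0.1159] [ 1.000e-03  0.000e+00 -9.000e-02  4.578e+00  6.970e-01 -3.000e-03]
22 [0.0443 0.1105 0.1114] [ 1.000e-03  0.000e+00 -9.000e-02  5.069e+00  6.870e-01 -3.000e-03]
18 [0.046  0.1105 0.1068] [ 1.000e-03  0.000e+00 -9.000e-02  5.558e+00  6.430e-01 -4.000e-03]
15 [0.047  0.1105 0.1032] [ 1.000e-03  0.000e+00 -9.000e-02  5.923e+00  5.880e-01 -4.000e-03]
```

Call:
play_rows --increments "0 0 -0.09 0.3 -0.2 0 -1; 0 0 -0.09 0.8 -0.2 0 -1; 0 0 -0.09 1.3 -0.15 0 -1; 0 0 -0.09 1.5 -0.05 0 -1; 0 0 -0.09 1.75 0.05 0 -1; 0 0 -0.09 1.75 0.05 0 -1"

```text
clock: 26.52
eef_pos: [0.6037, 0.1059, 0.1162]
tcp_rot: [0.591, 0.568, 0.421, -0.39]
ft_force: [-0.8, -2.7, 3.5]
grip_width: 0.001
```

```bash
python3 kv.py 30 | head -3; python3 arc.py | sed -n '2p;4p;9p;10p'
```

```text
26.625 [0.60358792 0.10606684 0.11619765] [-0.26  0.43 -0.05  2.04  0.31  0.35 -2.09] [ 0.68562334 -2.36478102  2.90755546]
tip chest [0.02227231 0.11050346 0.1443849 ] angle 69.98030753083002 jaw.ey -0.9999988288612728
0.05 [ 1.000e-03  1.000e-03  8.700e-02 -4.836e+00 -4.410e-01  1.000e-03]
50 [0.0243 0.1105 0.1389] [ 0.001  0.001 -0.    -0.02  -0.002 -0.002]
42 [0.0313 0.1105 0.1321] [ 0.001  0.001 -0.     0.863  0.429 -0.001]
22 [0.0443 0.1105 0.1114] [ 1.000e-03  1.000e-03 -0.000e+00  3.255e+00  9.360e-01 -2.000e-03]
18 [0.046  0.1105 0.1068] [ 1.000e-03  1.000e-03 -0.000e+00  3.746e+00  9.360e-01 -3.000e-03]
```

View pics/k30.png

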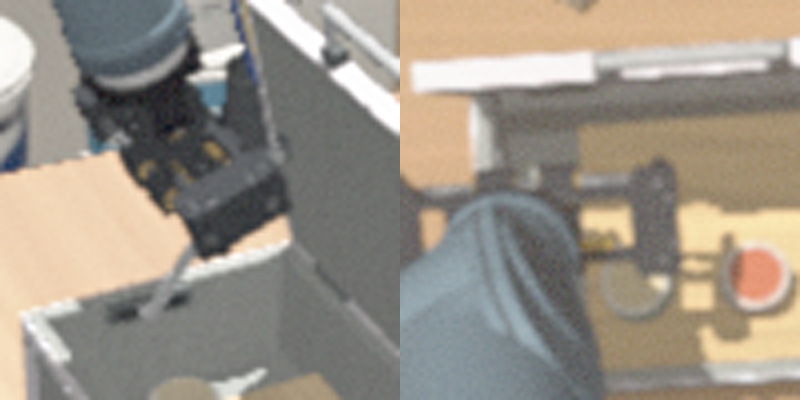

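Call:
play_rows --increments "0 0 0 0.22 0.12 0 -1; 0 0 0 0.43 0.23 0 -1; 0 0 0 0.65 0.33 0 -1; 0 0 0 0.86 0.43 0 -1; 0 0 0 0.86 0.43 0 -1"

```text
clock: 27.25
eef_pos: [0.6104, 0.1068, 0.1092]
tcp_rot: [0.59, 0.568, 0.421, -0.39]
ft_force: [0.1, -1.7, 2.2]
grip_width: 0.009
```

```bash
python3 kv.py 31 | head -3; python3 arc.py | sed -n '4,11p'
```

```text
27.35 [0.61037331 0.10676216 0.10936667] [-0.26  0.45 -0.05  2.02  0.31  0.34 -2.09] [-1.35565104 -0.83402469  1.35828519]
tip chest [0.02910099 0.11082296 0.13755968] angle 70.01245271916586 jaw.ey -0.9999987105636283
0.05 [ 2.00e-03  0.00e+00  8.70e-02 -5.71e+00 -8.50e-01  3.20e-02]
42 [0.0313 0.1105 0.1321] [ 0.002  0.     0.    -0.012  0.022  0.032]
38 [0.0345 0.1105 0.1283] [0.002 0.    0.    0.45  0.191 0.032]
34 [0.0374 0.1105 0.1244] [0.002 0.    0.    0.922 0.326 0.032]
30 [0.04   0.1105 0.1202] [0.002 0.    0.    1.403 0.428 0.032]
26 [0.0423 0.1105 0.1159] [0.002 0.    0.    1.889 0.497 0.032]
22 [0.0443 0.1105 0.1114] [2.00e-03 0.00e+00 0.00e+00 2.38e+00 5.31e-01 3.20e-02]
18 [0.046  0.1105 0.1068] [2.000e-03 0.000e+00 0.000e+00 2.871e+00 5.310e-01 3.200e-02]
15 [0.047  0.1105 0.1032] [2.000e-03 0.000e+00 0.000e+00 3.239e+00 5.090e-01 3.200e-02]
```

View pics/k31.png

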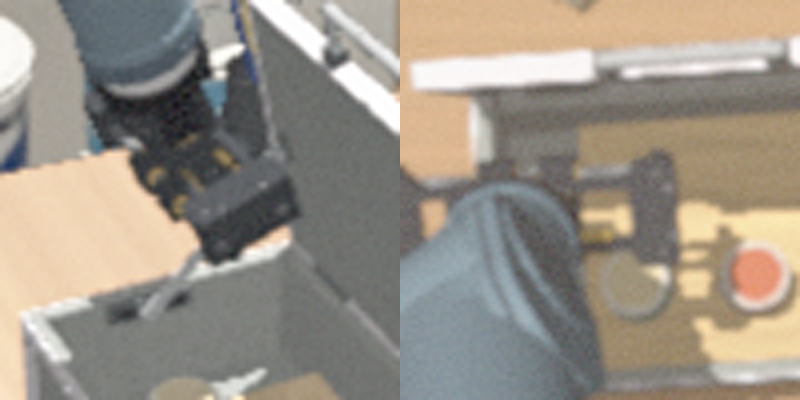

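Call:
play_rows --increments "0 0 0 0.45 0.19 0 -1; 0 0 0 0.92 0.33 0 -1; 0 0 0 1.4 0.43 0 -1; 0 0 0 1.9 0.5 0 -1; 0 0 0 2.4 0.53 0 -1; 0 0 0 2.4 0.53 0 -1"

```text
clock: 28.1
eef_pos: [0.6238, 0.1077, 0.0882]
tcp_rot: [0.59, 0.568, 0.421, -0.39]
ft_force: [-0.3, -0.3, -0.7]
grip_width: 0.003
```

```bash
python3 kv.py 32 | head -3; python3 arc.py | sed -n '9,11p'
```

```text
28.2 [0.6244584  0.1077602  0.08889832] [-0.26  0.51 -0.03  2.    0.32  0.31 -2.09] [-0.02158443 -0.04920952 -0.48739664]
tip chest [0.04317537 0.1110505  0.11707532] angle 69.92318241656274 jaw.ey -0.9999987264725564
0.05 [ 2.000e-03 -0.000e+00  8.600e-02 -8.119e+00 -1.465e+00  5.100e-02]
22 [0.0443 0.1105 0.1114] [ 0.002 -0.    -0.001 -0.027 -0.096  0.056]
18 [0.046  0.1105 0.1068] [ 0.002 -0.    -0.001  0.465 -0.097  0.056]
15 [0.047  0.1105 0.1032] [ 0.002 -0.    -0.001  0.833 -0.12   0.056]
```

View pics/k32.png

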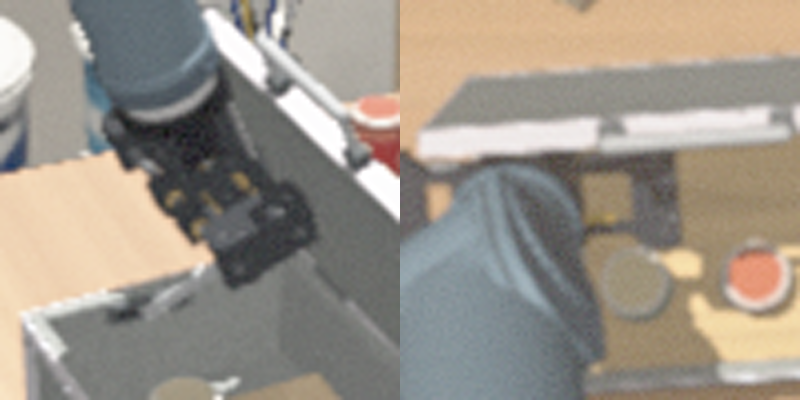

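Call:
play_rows --increments "0 0 0 -1 0 0 -1; 0 0 0 -3 0 0 -1; 0 0 0 -6 -1 0 -1; 0 0 0 -9 -2 2 -1; 0 0 0 -12 -3 6 -1; 0 0 0 -12 -3 6 -1"

```text
clock: 28.95
eef_pos: [0.5583, 0.0401, 0.194]
tcp_rot: [0.59, 0.57, 0.418, -0.39]
ft_force: [0.5, 0.4, 0.9]
grip_width: 0.004
```

```bash
python3 kv.py 33 | head -3
python3 - <<'E'
import cv2
s=cv2.imread("pics/side33.png")[120:290,230:430];cv2.imwrite("pics/c34.png",cv2.resize(s,(800,600)[:2] if 0 else (706,600),interpolation=cv2.INTER_CUBIC))
E
```

```text
29.05 [0.55837941 0.04363267 0.19232107] [-0.06  0.23 -0.15  2.11  0.18  0.47 -1.86] [ 0.79758809 -0.30830198  0.32321264]
tip chest [-0.02626273  0.05056702  0.22048911] angle 69.87340326649056 jaw.ey -0.999999829762298
0.05 [ 1.000e-03  0.000e+00  8.500e-02  3.977e+00  1.504e+00 -5.995e+00]
```

View pics/c34.png

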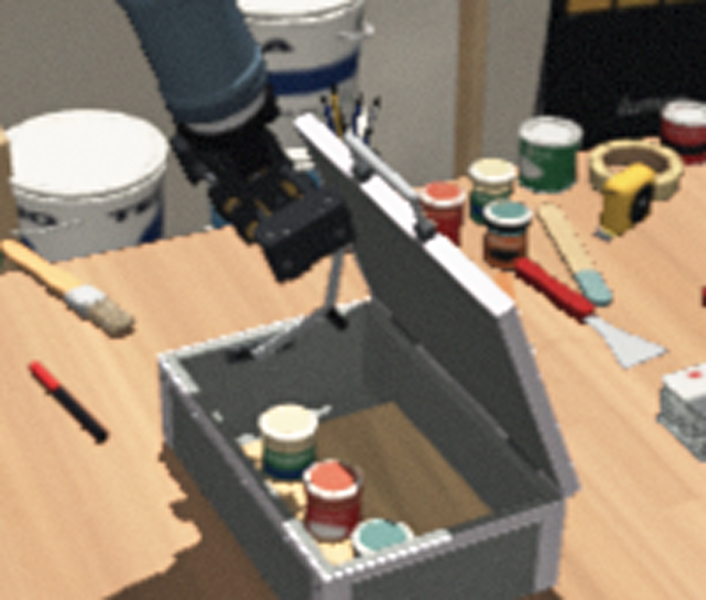

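View pics/top33.png

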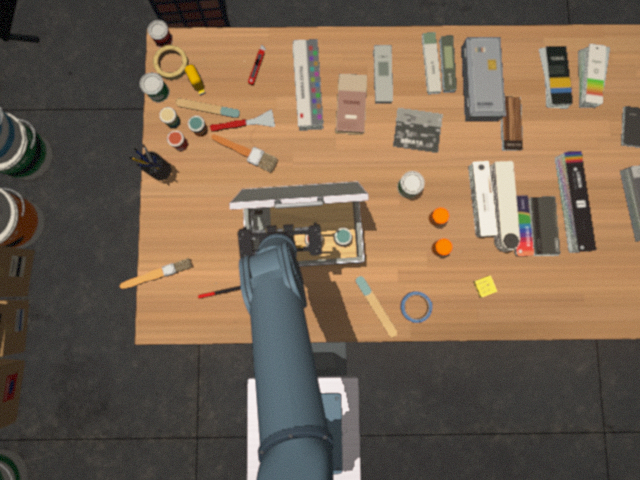

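Run:
```python
from h import *
t=cv2.imread("pics/top33.png")[175:225,220:380]
t=np.clip((t/255.)**.7*255,0,255).astype(np.uint8)
cv2.imwrite("pics/c35.png",cv2.resize(t,None,fx=5,fy=10,interpolation=cv2.INTER_CUBIC))
for th in (1.16,1.18,1.2,1.22,1.24):
  a=th;q=lambda r,y,n=0:ch(.105-r*np.cos(a)+n*np.sin(a),y,.096+r*np.sin(a)+n*np.cos(a)) 
  z=proj("top",[q(.21,.162,0),q(.21,.162,.016),q(.21,-.162,0),q(.21,-.162,.016),q(.248,.05,.008),q(.248,-.05,.008)]); print(th,((z-[220,175]+.5)*[5,10]).round().tolist())
```

```text
1.16 [[57.0, 366.0], [53.0, 300.0], [743.0, 281.0], [742.0, 214.0], [288.0, 341.0], [508.0, 313.0]]
1.18 [[56.0, 349.0], [52.0, 282.0], [743.0, 263.0], [742.0, 196.0], [287.0, 319.0], [508.0, 292.0]]
1.2 [[55.0, 331.0], [51.0, 264.0], [742.0, 246.0], [741.0, 179.0], [286.0, 297.0], [507.0, 270.0]]
1.22 [[54.0, 314.0], [50.0, 246.0], [742.0, 228.0], [741.0, 161.0], [286.0, 276.0], [506.0, 248.0]]
1.24 [[53.0, 296.0], [49.0, 228.0], [742.0, 210.0], [741.0, 143.0], [285.0, 254.0], [506.0, 226.0]]
```

View pics/c35.png

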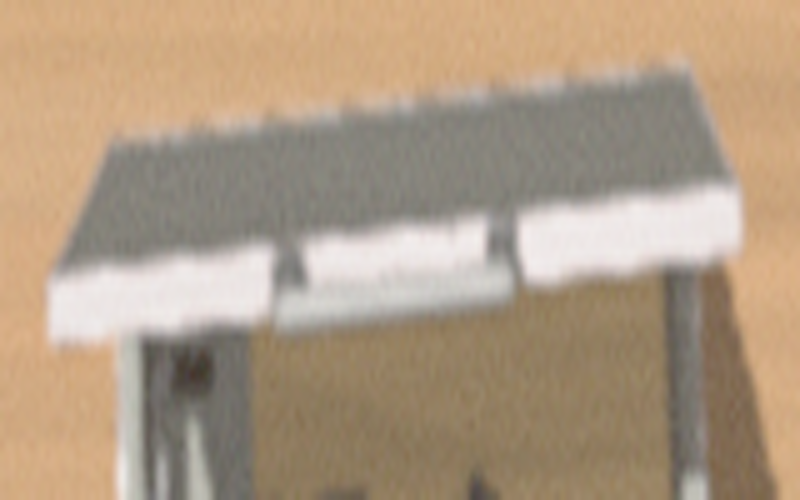

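Call:
play_rows --increments "0 0 0 -5 0 0 -1; 0 0 0 -10 0 0 -1; 0 0 0 -15 0 0 -0.3; 0 0 0 -20 0 0 -0.3; -0.15 0 -0.06 -20 0 0 -0.3; -0.3 0 -0.12 -20 0 0 -0.3; -0.45 0 -0.18 -20 0 0 -0.3; -0.45 0 -0.18 -20 0 0 -0.3"

```text
clock: 30.05
eef_pos: [0.4903, 0.042, 0.3786]
tcp_rot: [0.665, 0.382, 0.547, -0.336]
ft_force: [0.7, -0.0, 0.5]
grip_width: 0.353
```

Run:
```python
from h import *
st=get_state(); print(st['clock'],inch(st['eef_pos']),st['joint_positions'].round(2))
h=handle(1.19); print(h,inch(h)); R0=ori([0,0,-1],ex)
for dz in(.09,0): print(rel(h+[0,0,dz],R0,st,tip=.047))
```

```text
30.05 [-0.08403699  0.05258751  0.37861608] [-0.06  0.   -0.17  1.84  0.08  1.14 -1.32]
[ 0.59723621 -0.00491633  0.32918153] [ 2.02652075e-02 -7.07280268e-19  3.29181528e-01]
[-1.12   0.178 -0.063  2.651  6.897  9.07 ]
[-1.12   0.178 -0.063 11.508  5.641  8.074]
```

Call:
play_rows --increments "-0.16 0.03 -0.01 0 0 0 -0.3; -0.32 0.05 -0.02 0 1 1 -0.3; -0.48 0.08 -0.03 0.5 2 3 -0.3; -0.64 0.1 -0.04 1 4 5 -0.3; -0.8 0.13 -0.05 2 6 7 -0.3; -0.96 0.15 -0.055 2.6 6.9 9 -0.3; -1.12 0.178 -0.063 2.65 6.9 9.05 -0.3; -1.12 0.178 -0.063 2.65 6.9 9.05 -0.3"

```text
clock: 31.05
eef_pos: [0.5965, -0.0062, 0.3721]
tcp_rot: [0.707, -0.017, 0.707, 0.017]
ft_force: [0.1, 0.1, -0.3]
grip_width: 0.35
```

Run:
```python
from h import *
show(34);st=get_state(); print(st['clock'],inch(st['eef_pos']),st['joint_positions'].round(2))
h=handle(1.19); R0=ori([0,0,-1],ex)
for dz in(.04,0): print(rel(h+[0,0,dz],R0,st,tip=.047))
```

```text
31.15 [ 0.01910359 -0.00127659  0.37276817] [ 0.06  0.33 -0.17  1.45  0.06  1.37 -0.06]
[-6.000e-03  1.000e-03  0.000e+00  5.059e+00  1.310e-01  1.090e-01]
[-6.000e-03  1.000e-03  0.000e+00  9.059e+00  1.320e-01  1.040e-01]
```

Call:
play_rows --increments "0 0 0 2 0.1 0.1 -0.3; 0 0 0 4.5 0.1 0.1 -0.3; 0 0 0 6.5 0.1 0.1 -0.3; 0 0 0 8 0.1 0.1 -0.3; 0 0 0 9 0.1 0.1 -0.3; 0 0 0 9 0.1 0.1 -0.3"

```text
clock: 31.9
eef_pos: [0.5971, -0.0058, 0.2826]
tcp_rot: [0.707, -0.018, 0.707, 0.018]
ft_force: [0.3, 0.6, 0.1]
grip_width: 0.35
```

Run:
```python
from h import *
show(35);st=get_state(); print(st['clock'],inch(st['eef_pos']),st['ft_force'])
s=cv2.imread("pics/side35.png")[110:200,290:380]
s=np.clip((s/255.)**.5*255,0,255).astype(np.uint8)
cv2.imwrite("pics/c36.png",cv2.resize(s,(600,600),interpolation=cv2.INTER_CUBIC))
```

```text
32.0 [ 0.02071136 -0.00088458  0.28356265] [ 0.00822038 -0.09216578  0.54269569]
```

View pics/c36.png

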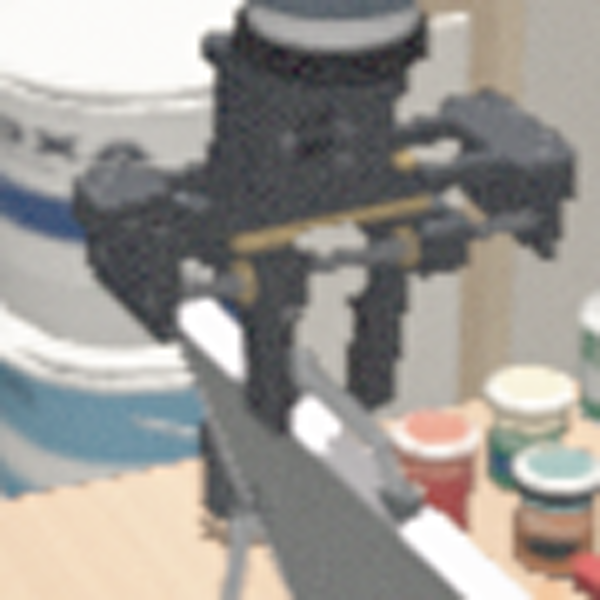

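The bar passes between the fingers about 19 mm behind the tips, so I close on it.

Call:
play_rows --increments "0 0 0 0 0 0 -1; 0 0 0 0 0 0 -1; 0 0 0 0 0 0 -1; 0 0 0 0 0 0 -1"

```text
clock: 32.5
eef_pos: [0.5973, -0.0058, 0.2833]
tcp_rot: [0.707, -0.018, 0.707, 0.018]
ft_force: [-2.0, 0.1, 4.2]
grip_width: 0.101
```

Run:
```python
from h import *
st=get_state(); print(st['clock'],inch(st['eef_pos']),st['ft_force'],st['grip_width'])
x=inch(st['eef_pos'])[0]; t0=np.arccos((.105-x)/.2481)-.0322; print(t0, handle(t0)[2]-st['eef_pos'][2])
R0=ori([0,0,-1],ex)
for th in np.arange(1.15,-.01,-.05): print(round(th,2),(R0.inv().apply(handle(th)-handle(t0))*100).round(2)[[0,2]])
```

```text
32.5 [ 0.0203049  -0.00093187  0.28327708] [-1.9879027   0.0760886   4.16609791] 0.10097178357550762
1.1902170858342933 0.04592284017846848
1.15 [ 0.36 -0.93]
1.1 [ 0.86 -2.07]
1.05 [ 1.41 -3.18]
1.0 [ 2.02 -4.26]
0.95 [ 2.68 -5.3 ]
0.9 [ 3.4  -6.32]
0.85 [ 4.16 -7.3 ]
0.8 [ 4.97 -8.23]
0.75 [ 5.83 -9.13]
0.7 [ 6.73 -9.98]
0.65 [  7.68 -10.79]
0.6 [  8.66 -11.55]
0.55 [  9.68 -12.25]
0.5 [ 10.73 -12.91]
0.45 [ 11.81 -13.51]
0.4 [ 12.93 -14.06]
0.35 [ 14.07 -14.55]
0.3 [ 15.23 -14.98]
0.25 [ 16.41 -15.36]
0.2 [ 17.61 -15.68]
0.15 [ 18.82 -15.93]
0.1 [ 20.05 -16.12]
0.05 [ 21.28 -16.26]
-0.0 [ 22.52 -16.33]
```

Call:
play_rows --increments "0 0 0 0.36 0 -0.93 -1; 0 0 0 0.86 0 -2.07 -1; 0 0 0 1.41 0 -3.18 -1; 0 0 0 2.02 0 -4.26 -1; 0 0 0 2.68 0 -5.3 -1; 0 0 0 3.4 0 -6.32 -1; 0 0 0 3.4 0 -6.32 -1"

```text
clock: 33.38
eef_pos: [0.5321, -0.0093, 0.2475]
tcp_rot: [0.706, -0.018, 0.708, 0.018]
ft_force: [-0.8, -0.7, -2.0]
grip_width: 0.104
```

```bash
cat > lo.py <<'E'
from h import *
import sys
k=sys.argv[1]
show(k);st=get_state(); c=inch(st['eef_pos']); print(st['clock'],c,st['ft_force'],st['grip_width'],st['joint_positions'].round(2))
b=c+[0,0,.046]; v=b-[.105,0,.096]; print("theta",np.arctan2(v[2],-v[0])-.0322,"r",np.hypot(v[0],v[2]),"rot",Rq(st['tcp_rot']).as_matrix()[:,0].round(3))
s=cv2.imread(f"pics/side{k}.png")[130:310,230:410]
cv2.imwrite(f"pics/l{k}.png",cv2.resize(s,(540,540),interpolation=cv2.INTER_CUBIC))
E
python3 lo.py 36
```

```text
33.475 [-0.04422564 -0.00090677  0.24808122] [-2.45510389 -1.3003324  -1.03189288] 0.09958402587962364 [ 0.08  0.3  -0.18  1.79  0.06  1.06 -0.07]
theta 0.8929509587271284 r 0.24800092685409197 rot [-0.003 -0.001 -1.   ]
```

View pics/l36.png

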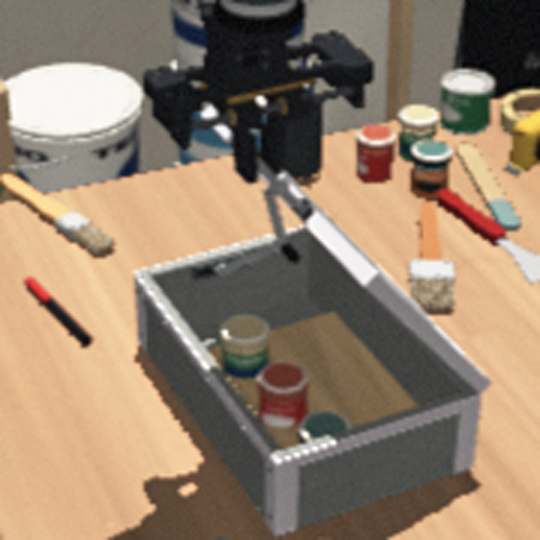

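Call:
play_rows --increments "0 0 0 0.76 0 -0.98 -1; 0 0 0 1.57 0 -1.91 -1; 0 0 0 2.43 0 -2.81 -1; 0 0 0 3.33 0 -3.66 -1; 0 0 0 4.28 0 -4.47 -1; 0 0 0 5.26 0 -5.23 -1; 0 0 0 6.28 0 -5.93 -1; 0 0 0 7.33 0 -6.59 -1"

```text
clock: 34.48
eef_pos: [0.4679, -0.0125, 0.1748]
tcp_rot: [0.707, -0.018, 0.707, 0.018]
ft_force: [1.9, -0.9, -0.9]
grip_width: 0.101
```

```bash
python3 lo.py 37
```

```text
34.575 [-0.10979676 -0.00063121  0.17416072] [ 2.44208987 -0.56404735 -5.63281921] 0.10224200281479653 [ 0.09  0.28 -0.19  2.03  0.07  0.85 -0.08]
theta 0.49191452909133915 r 0.24809983860087603 rot [-0.001 -0.001 -1.   ]
```

View pics/l37.png

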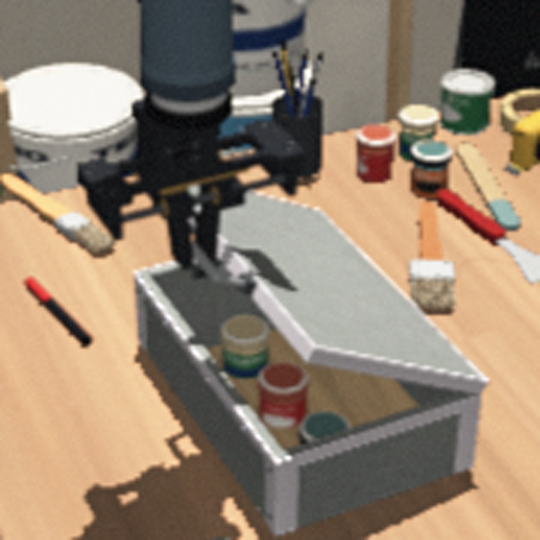

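Call:
play_rows --increments "0 0 0 1.08 0 -0.6 -1; 0 0 0 2.2 0 -1.15 -1; 0 0 0 3.34 0 -1.64 -1; 0 0 0 4.5 0 -2.07 -1; 0 0 0 5.68 0 -2.45 -1; 0 0 0 6.88 0 -2.77 -1; 0 0 0 8.09 0 -3.02 -1; 0 0 0 9.32 0 -3.21 -1"

```text
clock: 35.58
eef_pos: [0.4362, -0.014, 0.0814]
tcp_rot: [0.707, -0.018, 0.707, 0.018]
ft_force: [0.2, 1.6, -0.3]
grip_width: 0.096
```

```bash
python3 lo.py 38
```

```text
35.675 [-0.1411048  -0.0004567   0.08109109] [ 1.11698388  2.55413841 -4.30151981] 0.09702721612956575 [ 0.07  0.39 -0.17  2.17  0.12  0.59 -0.13]
theta 0.09346700464376867 r 0.2480609358315587 rot [-0. -0. -1.]
```

View pics/l38.png

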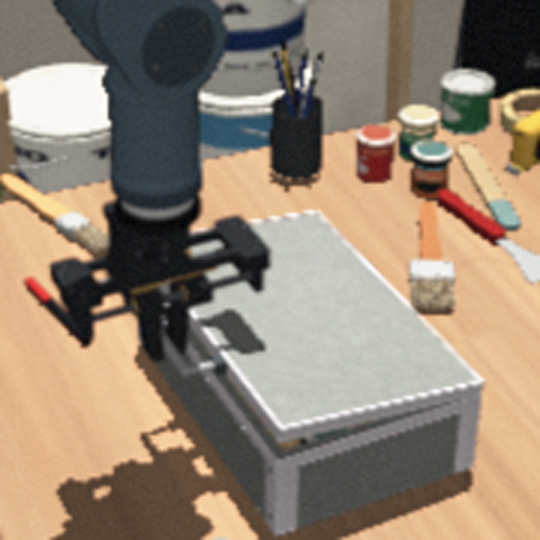

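Call:
play_rows --increments "0 0 0 0.6 0 -0.08 -1; 0 0 0 1.2 0 -0.14 -1; 0 0 0 1.6 0 -0.17 -1; 0 0 0 2 0 -0.2 -1; 0 0 0 2.2 0 -0.2 -1; 0 0 0 2.3 0 -0.2 -1; 0 0 0 2.3 0 -0.2 -1"

```text
clock: 36.55
eef_pos: [0.4344, -0.0142, 0.0592]
tcp_rot: [0.707, -0.018, 0.707, 0.018]
ft_force: [-0.1, 4.4, -3.4]
grip_width: 0.095
```

```bash
python3 lo.py 39
```

```text
36.65 [-0.14285021 -0.0005371   0.05920756] [ 0.19453699  4.26588122 -4.30119218] 0.10208559901539417 [ 0.06  0.43 -0.16  2.18  0.13  0.53 -0.14]
theta 0.004932639291789817 r 0.24802117799453594 rot [ 0.    -0.001 -1.   ]
```

View pics/l39.png

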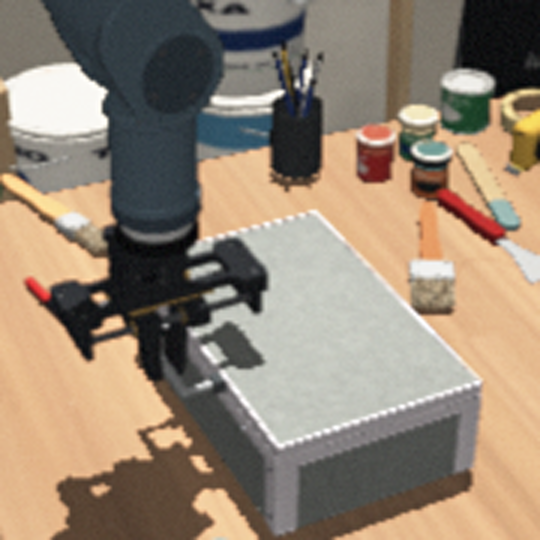

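Call:
play_rows --increments "0 0 0 0.1 0 0 -1; 0 0 0 0.2 0 0 -1; 0 0 0 0.2 0 0 -1"

```text
clock: 37.02
eef_pos: [0.4343, -0.0142, 0.0576]
tcp_rot: [0.707, -0.018, 0.707, 0.018]
ft_force: [-1.8, 4.3, 3.3]
grip_width: 0.102
```

Call:
play_rows --increments "0 0 0 0.1 0 0 -1; 0 0 0 0.2 0 0 -1; 0 0 0 0.2 0 0 -1"

```text
clock: 37.4
eef_pos: [0.4343, -0.0143, 0.057]
tcp_rot: [0.707, -0.019, 0.707, 0.018]
ft_force: [-8.3, 4.3, 28.7]
grip_width: 0.102
```

Call:
play_rows --increments "0 0 0 -0.2 0 0 -1; 0 0 0 -0.2 0 0 -0.3; 0 0 0 -0.2 0 0 -0.3; 0 0 0 -0.2 0 0 -0.3; 0 0 0 -2 0 0 -0.3; 0 0 0 -5 0 0 -0.3; 0 0 0 -9 0 0 -0.3; 0 0 0 -14 0 0 -0.3"

```text
clock: 38.4
eef_pos: [0.4336, -0.0146, 0.1961]
tcp_rot: [0.706, -0.018, 0.707, 0.018]
ft_force: [0.6, -0.0, 0.5]
grip_width: 0.351
```

Call:
play_rows --increments "0 0 0 -3 4 0 -0.3; 0 0 0 -6 9 0 -0.3; 0 0 0 -6 14 0 -0.3; 0 0 0 -6 19 0 -0.3; 0 0 0 -6 24 2 -0.3; 0 0 0 -6 28 4 -0.3; 0 0 0 -6 28 4 -0.3; 0 0 0 -6 28 4 -0.3"

```text
clock: 39.4
eef_pos: [0.4597, 0.2662, 0.2546]
tcp_rot: [0.707, -0.019, 0.707, 0.017]
ft_force: [0.9, 0.0, 0.4]
grip_width: 0.349
```

```bash
python3 lo.py 40
python3 - <<'E'
from h import *
t=cv2.imread("pics/top40.png")[170:310,100:520];s=cv2.imread("pics/side40.png")[150:400,200:480]
cv2.imwrite("pics/c37.png",np.vstack([cv2.resize(t,(700,233)),cv2.resize(s,(700,366))]))
c=t=cv2.imread("pics/top40.png")[170:300,225:385]; cv2.imwrite("pics/c38.png",cv2.resize(c,None,fx=5,fy=4.6,interpolation=cv2.INTER_CUBIC)[:600])
E
```

```text
39.5 [-0.10240569  0.27765052  0.25500802] [ 0.48632051  0.32349293 -0.78479341] 0.35121057315106263 [-0.29  0.31 -0.39  1.78  0.13  1.08 -0.68]
theta 0.7473844749643382 r 0.29162546394241046 rot [ 0.    -0.002 -1.   ]
```

View pics/c37.png

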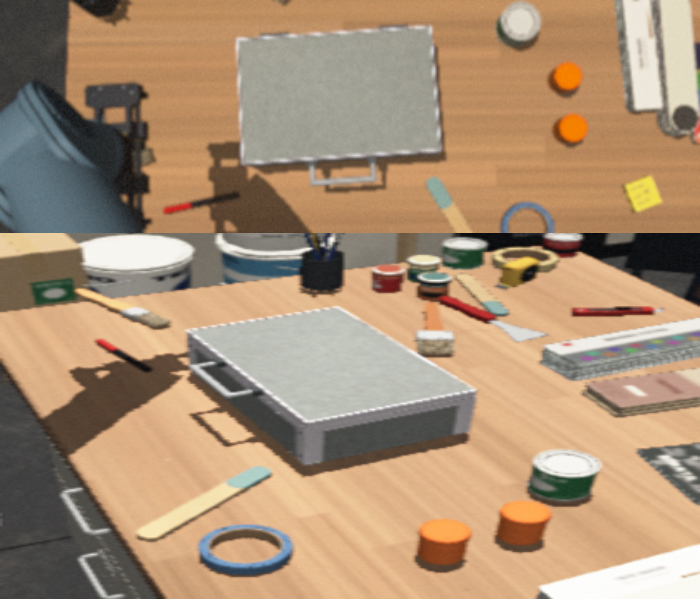

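View pics/c38.png

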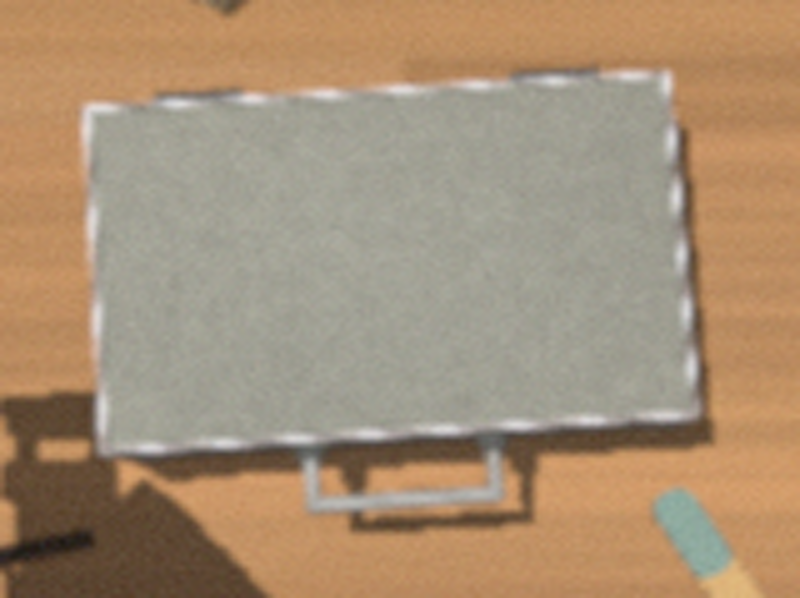

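The lid corners and handle are at the same pixels as at the start, so the chest is shut, and the bystanders look unmoved. The robot touches nothing, so I hand in.

```bash
python3 -c "
from workcell import *
print(hand_in())"
```

```text
the job is handed in; nothing more can be done
None
```

The pot is put away and the job is handed in at about 39.5 s, in the order asked. The lid was raised until the stay locked, the red pot was set upright in the middle well, the stay was broken at the knob, and the lid was lowered by its handle until shut.

**Last checks:**
- **Lid:** its corners and handle are at the same pixels as before the job. As it seated, the upward force on the tool rose from −4 N to +29 N.
- **Pot:** it stood upright in line between the other two when last seen, just before the lid came down.
- **Bystanders:** the tin, tape roll, stirrer, marker, brush and both orange pots look unmoved, and the note block too where it is in view.
- **Arm:** it is clear of everything, with forces near zero.

**What went wrong or disagreed:**
- **Tool offset:** the real fingertips sat about 30 mm further back along the tool than the reported TCP. My first close therefore missed the bar.
- **First raising, up to about 1.2 rad:** I held the bar only by the fingertip chamfers. Forces reached about 59 N, well before the stay came taut at about 1.37 rad. The lid did not drop. I regripped deeper, and forces stayed at about 5 N or less through the locking.
- **Bracket:** I saw no sign of it slipping, but I did not measure its position again once the lid was shut.

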